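# Mount a profile template in the plaster-turning jig

### The arm

A 7-joint arm with a two-finger parallel gripper is mounted at the origin on a cart in front of the work surface, level with it; the furniture and walls round the work are solid. World frame = base frame: x ahead of the robot, y to its left, z up, the work surface at z = 0. Lengths are in m, angles in rad, forces in N, time in s.
With the tool pointing down it reaches from about 0.425 to 0.925 m from the base axis. Payload 6.8 kg.
Tool frame: the origin (TCP) lies between the finger pads; the fingertips stand 22 mm ahead of it and the grasp point (between the pads) lies 3 mm ahead of it (bot.tip_extent is the distance from the TCP to the fingertips, in m); y points along the fingers, x is the direction in which the jaws open and shut, and the axes are right-handed (so a half turn about y gives the same grasp; the last joint's range is limited). The gripper opens to 85 mm and grips with 20 to 120 N. Pads are 22 mm wide; open, the fingers measure 114 mm over their backs; the gripper's body (76 mm by 85 mm) begins 54 mm behind the grasp point. The pads swing forward as they close: fully open they stand 13 mm farther back than shut.
Start: joints at [1.149, 0.477, 0.022, 1.555, -0.011, 1.109, -0.083], TCP at [0.208, -0.642, 0.214] pointing down, gripper open.
Joint ranges: [-2.96, 2.96], [-0.34, 2.1], [-1.41, 1.46], [0.24, 2.44], [-1.37, 4.51], [0.17, 1.92], [-2.96, 2.96]. Speed limits (rad/s): [2.39, 2.39, 3.14, 3.14, 3.14, 3.14, 3.14].

### API

Orientations are given as [roll, pitch, yaw] about the fixed x, y, z axes, in that order (R = Rz(yaw) Ry(pitch) Rx(roll)).
In Python, from workcell import sensors, cams, workorder, trace, spot_point, bot gives the robot as it stands.
- The arm moves only by the tool send_rows, never from a script. Its argument "series" is a list of rows, each a list of 5 numbers: the finger opening in m, from 0 to 0.0854, then the shift along the tool's x, y, z in m, then the turn about the tool's y in rad. In form: [[claw, x, y, z, spin], ...]. A call has 1 to 20 rows; each row shifts and turns the commanded pose from where the row before left it, along the tool's axes as they then stand; what a row does not reach is not made up. A row lasts 1/10 s, in which the tool goes at most 50 mm and 8.59 degrees, less where a joint would pass 70% of its speed; a pose out of reach is approached as far as the arm can. A call is refused whole if a number of a shift passes 0.05 or a number of a turn 0.15, either way. A call with a gripper value outside its range is refused whole. The fingers move at their own pace and stop on an object; the grip force is fixed at half the most. Time passes only in rows, so rows that do not move let the fingers close. It gives the time, the measured TCP pose, the force and the opening at its end, in the units of the state.
- sensors.state(): the state, without advancing time (a new reading comes with each control period).
- cams.grab_frame(name): name is "scene" or "side" or "wrist"; returns a dict with "image" (480x640x3 uint8, red, green, blue), "z_map" (480x640 float32, m along the optical axis (not along the pixel's ray), 0 where there is no reading), "mtx" (3x3 intrinsics, pixels), "R" (3x3) and "t" (3): a world point X has camera coordinates R X + t. Camera axes: x right, y down, z forward; pixel columns grow to the right and rows downward; lengths in m; the calibration is good to about 2 mm. The wrist camera is an equidistant fisheye: a pixel r from the principal point sees the ray r / f radians off the axis. A picture is of the moment at which its call begins.
- workorder.finish_job(): hands the job in, once; it reports no verdict.
Trained networks look in the newest picture that a camera, given by its name, has taken for a name from the list of things; names that differ only in an ending like _2 or _b are one class to them, and where a whole thing is asked for, a point or a joint stands for the part that bears it (a point fixed in the world has none). Each returns a list of dicts, best first, with "score" (0 to 1); they miss things now and then, are a little off and sometimes report something else, mostly with a low value. They report only what shows in the picture. A call takes as long as a camera call. They do not tell look-alikes from the thing itself.
- trace(thing, camera): "region" (480x640 bool, what is visible of it).
- spot_point(thing, camera): "centre" ([x, y, z] in m, in world coordinates, good to about 4 mm: a listed point, or the origin of a listed thing).
The state is a dict: "t": time; "q": joint angles; "joint_velocities": joint speeds; "joint_torque": joint torques, N m; "tcp_pos": TCP position; "tcp_rot": TCP orientation; "ft_force": force on the tool from outside, world axes, zero at the start; "wrist_torque": the same for the moment, N m; "opening": opening from 0.0 (shut) to 1.0 (fully open).
Only numpy, scipy, OpenCV 4.12 (cv2) and the standard library are available. Lean on these libraries where they do the work, as an engineer would, in place of code of your own. Each camera call takes 0.05 s, during which the arm holds its last target.

### The job

The thin metal profile template lies flat on the lid of the carton, too thin to be taken hold of there: slide it over the carton's front edge until most of its wide head hangs clear, still lying flat, and pick it up by the overhanging head. Lay it on the bed of the wooden turning jig with its round nose towards the white plaster blank and its shoulders up against the front ends of the rails, let go, then press the loose wooden wedge straight down beside it until the template is locked tight. Do not let the template fall, and leave the pottery sherds where they lie.

Things in the scene. Friction and masses are not known exactly. Their poses are not given: they have to be found in the camera images.
- template_head (a point): centre (half-way through the 4 mm thickness) of the wide head of the template, a loose flat aluminium plate 155 mm long, about 80 g; grasp it here. x points to the round nose, z up. Along x from here: butt (plain end) -25 mm, shoulders +25, nose tip +130. Head 50 long (x), 66 wide (y); blade beyond the shoulders 40 wide. It tips off an edge if more than 66 mm of its length is out.
- template_blade (a point): centre of the template's blade, 67.5 mm towards the nose from template_head, half-way through the thickness; same axes.
- template_butt (a point): middle of the template's butt end, 25 mm behind template_head, half-way through the thickness; same axes.
- template: the whole template; origin on its underside at mid-length, 52.5 mm towards the nose from template_head; same axes.
- finds_box: fixed cardboard carton with a flat lid, 240 (x) x 210 (y) x 70 mm high; origin at the centre of its underside. The lid's front edge, over which the template is slid, is at x = -120 mm (the side facing the robot); the lid's top is at z = 70 mm; the plate slides easily on it. The template lies on the half of the lid with negative y, its head towards the front edge.
- jig: fixed wooden jig, base 200 (x) x 210 (y) x 18 mm, origin at the centre of its underside, x from bed to plaster blank. Bed top z = 76 mm; rails beside it from x = -85 (front ends) to -10 mm, tops z = 94. Fixed rail's inner face y = -20, loose gib's y = +23.5, mouth flared 5 mm a side. Blank: axis along y at x = 41, z = 78, radius 37. Before the rails only the 18 mm base (15 mm of it) lies below.
- jig_seat (a point): where template_head must come: 25 mm in front of the rails' front ends, 2 mm above bed height, at y = 0 (blade against the fixed rail); axes of the jig, to which the template's axes are then parallel.
- gib: the sliding wooden jaw at the +y side of the jig's bed, 59 mm long; its origin is the jig's origin while loose. It moves only in y and stiffly (2 N); the wedge drives it towards the blade.
- wedge_top (a point): centre of the top face (36 x 17 mm) of the loose wooden wedge, 70 mm high, taper 0.133, which stands upright in its slot between gib and outer cheek; z up. At first the top is 33 mm above the rails; with the template in place it goes down about 27 mm, then stops hard about 6 mm above the rails. Moving takes 2 to 4 N, locking tight 10 to 20 N; it then holds by friction.
- wedge: the same wedge; origin at its underside, z up.
- lid_sherd: small pottery sherd 56 x 37 x 12 mm lying on the carton's lid beside the template, loose; origin under its centre.
- mid_sherd: narrow pottery sherd 63 x 33 x 11 mm on the desk between carton and jig, loose; origin under its centre.
- near_sherd: narrow pottery sherd 65 x 30 x 18 mm on the desk between carton and jig, nearer the robot, loose; origin under its centre.
- front_sherd: pottery sherd 130 x 82 x 25 mm on the desk nearest the robot, loose; origin under its centre.
There are look-alikes about, which are no part of the job. There is more than one size of the template; the job needs the larger.

How it is judged:
On the way, in this order (a step that is already met when the one before it is completed fails the run):
1. the template lies flat and still on the carton's lid with more than 25 mm of its head beyond the front edge (x of template_butt in the frame of finds_box below -0.145 m and z of template_head in the frame of finds_box between 0.069 and 0.0755 m and z of template_blade in the frame of finds_box below 0.0745 m and angle between template's own z axis and vertical below 0.05 rad and linear speed of template below 0.02 m/s), for 0.3 s.
2. the template lies on the jig's bed between the rails, nose to the plaster, shoulders within 5 mm of the rails' front ends, not yet locked (x of template_head in the frame of jig above -0.115 m and x of template_blade in the frame of jig above -0.05 m and z of template_blade in the frame of jig between 0.074 and 0.082 m and y of template_blade in the frame of jig between -0.004 and 0.006 m and z of wedge_top in the frame of jig above 0.112 m), for 0.2 s.
At the end, for the whole second after the job is handed in: Template flat on the jig's bed (3 mm, 3 degrees), nose to the plaster, shoulders within 5 mm of the rails' front ends, in line within 3 degrees; wedge upright, its top less than 13 mm above the rails; gib gripping the template with over 3 N; all released and at rest (x of template_head in the frame of jig above -0.115 m and x of template_blade in the frame of jig above -0.05 m and z of template_head in the frame of jig between 0.075 and 0.081 m and angle between template's own z axis and vertical below 0.05 rad and angle between the x axis of template and the x axis of jig, either way round below 0.05 rad and z of wedge_top in the frame of jig below 0.107 m and angle between wedge's own z axis and vertical below 0.12 rad and contact force between gib and template above 3 N and linear speed of each of template, wedge below 0.01 m/s); the robot touches nothing.
It fails at once if the template falls to the desk (height (world z) of template_blade below 0.05 m).
It fails at once if the wedge comes out of its slot (angle between wedge's own z axis and vertical above 0.35 rad).
It fails at once if a pottery sherd is shifted by more than 20 mm (distance of any of lid_sherd, mid_sherd, near_sherd, front_sherd from where it was at the start of the episode above 0.02 m).
It also fails if it takes over 69 s, if anything falls off the work surface, if the arm or the gripper's body presses on something with over 40 N, if the wrist force passes 120 N, or if a joint passes its speed limit or range.

## Working session

There is one attempt and no reset: what is moved stays moved. The work goes in short steps, Python scripts to look and compute and a tool call to move; the robot and the scene stay as the last step left them, time stands still between calls to the robot, and variables do not carry over. Pictures are saved under pics/ and viewed, and the job is handed in when it is done.

Besides the shell and the picture viewer there is one more tool, called after ">>>" as name(argument=value, ...) on one line, values as JSON. send_rows: Moves the arm, as the interface text tells. Its arguments: {"type":"object","properties":{"series":{"type":"array","items":{"type":"array","items":{"type":"number"}}}},"required":["series"]}

```bash
ls -la; mkdir -p pics
cat > h.py <<'E'
import numpy as np,cv2
from workcell import sensors, cams, workorder, trace, spot_point, bot
def save(f,n): cv2.imwrite('pics/'+n+'.png',cv2.cvtColor(f['image'],cv2.COLOR_RGB2BGR))
def cloud(f):
    h,w=f['z_map'].shape;u,v=np.meshgrid(np.arange(w),np.arange(h));K=f['mtx'];z=f['z_map']
    c=np.stack([(u-K[0,2])/K[0,0]*z,(v-K[1,2])/K[1,1]*z,z],-1)
    return (c-f['t'])@f['R']   # R^T (c-t)
def st():
    s=sensors.state();return {k:(np.round(s[k],4).tolist() if not isinstance(s[k],(float,int)) else round(s[k],4)) for k in s}
E
python3 - <<'E'
from h import *
for c in ['scene','side','wrist']:
    f=cams.grab_frame(c);save(f,c+'0');print(c,f['mtx'].round(1).tolist(),f['R'].round(3).tolist(),f['t'].round(3).tolist())
    for n in ['template_head','template_blade','template_butt','finds_box','jig','jig_seat','wedge_top','gib','lid_sherd','mid_sherd','near_sherd','front_sherd']:
        try: print(n,[(np.round(d['centre'],3).tolist(),round(d['score'],2)) for d in spot_point(n,c)[:4]])
        except Exception as e: print(n,e)
print(st())
E
```

```text
total 12
drwxr-xr-x  3 agent agent 4096 Dec  6 14:38 .
drwxr-xr-x 23 root  root  4096 Dec  6 14:38 ..
drwxr-xr-x  2 agent agent 4096 Dec  6 14:38 pics
scene [[467.8, 0.0, 317.5], [0.0, 467.8, 245.8], [0.0, 0.0, 1.0]] [[-0.598, -0.802, -0.004], [-0.361, 0.274, -0.892], [0.716, -0.532, -0.453]] [0.327, 0.288, 0.736]
template_head [([0.376, 0.26, 0.003], 0.87)]
template_blade [([0.422, 0.263, 0.001], 0.78), ([0.707, 0.281, 0.07], 0.58), ([0.624, 0.202, 0.071], 0.57), ([0.658, 0.005, -0.001], 0.43)]
template_butt [([0.36, 0.258, -0.0], 0.92), ([0.532, 0.228, 0.072], 0.77)]
finds_box [([0.64, 0.226, 0.0], 0.58)]
jig []
jig_seat [([0.493, -0.222, 0.078], 0.75)]
wedge_top [([0.557, -0.181, 0.128], 0.49)]
gib []
lid_sherd [([0.703, 0.284, 0.07], 0.47)]
mid_sherd [([0.658, 0.005, -0.002], 0.46)]
near_sherd [([0.486, -0.004, 0.0], 0.75)]
front_sherd [([0.384, 0.042, 0.002], 0.94)]
side [[461.1, 0.0, 322.2], [0.0, 461.1, 241.2], [0.0, 0.0, 1.0]] [[0.983, -0.182, -0.011], [-0.135, -0.688, -0.713], [0.123, 0.702, -0.702]] [-0.533, 0.134, 0.86]
template_head [([0.555, 0.22, 0.076], 0.82), ([0.376,
[... 793 characters left out ...]
, [0.0, 371.6, 234.7], [0.0, 0.0, 1.0]] [[0.308, -0.951, -0.0], [-0.911, -0.295, 0.288], [-0.274, -0.089, -0.958]] [-0.675, -0.039, 0.378]
template_head []
template_blade []
template_butt []
finds_box []
jig []
jig_seat []
wedge_top []
gib []
lid_sherd []
mid_sherd []
near_sherd []
front_sherd []
{'t': 1.95, 'q': [1.1489, 0.477, 0.0224, 1.5554, -0.0115, 1.1093, -0.0831], 'joint_velocities': [0.0011, -0.0005, 0.0028, -0.0006, 0.0001, -0.0003, 0.0008], 'joint_torque': [0.0, -59.6307, 1.6064, -28.154, 0.0125, 0.0016, 0.0], 'tcp_pos': [0.2084, -0.6421, 0.2136], 'tcp_rot': [-1.5708, -0.0, -1.257], 'ft_force': [0.2767, 0.4172, -0.3302], 'wrist_torque': [0.0427, -0.0213, -0.005], 'opening': 0.9999}
```

View pics/scene0.png

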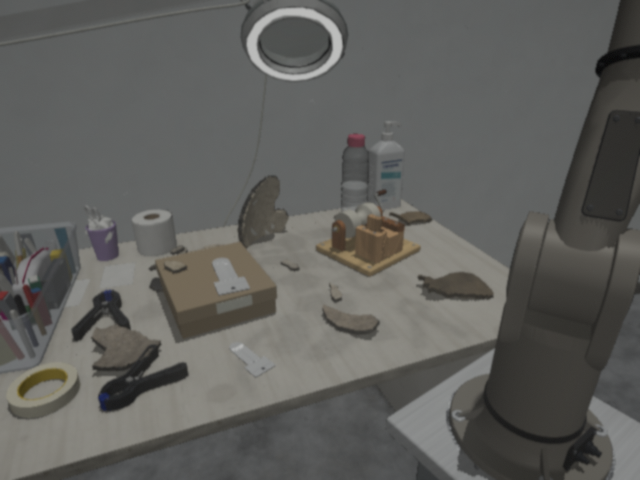

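View pics/side0.png

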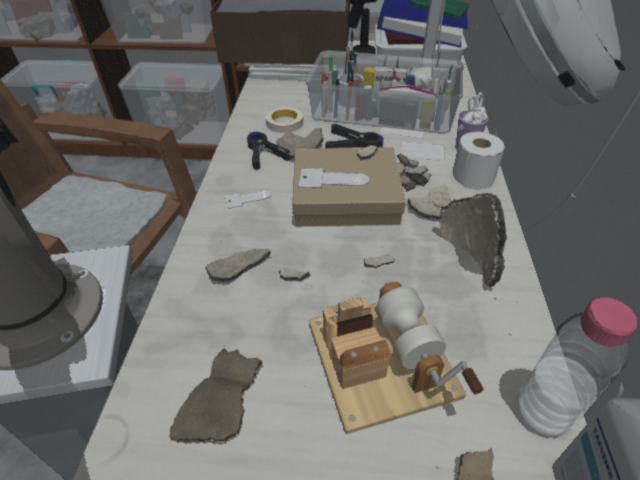

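View pics/wrist0.png

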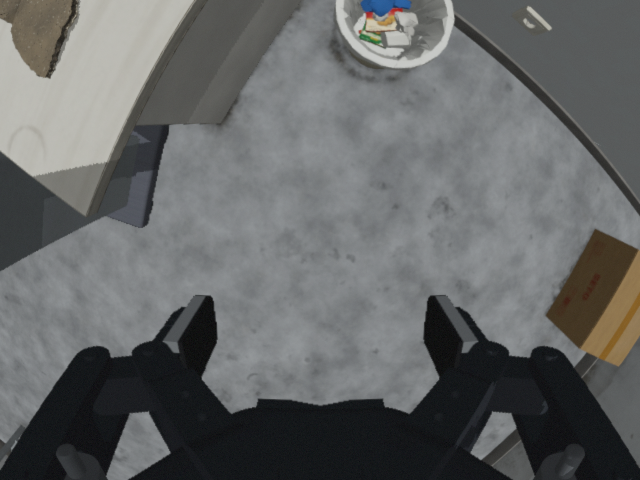

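```bash
cat > m1.py <<'E'
from h import *
def fit(P):
    r=cv2.minAreaRect(P[:,:2].astype(np.float32)*1000);return r
if __name__=='__main__':
  for c in ['scene','side']:
    f=cams.grab_frame(c);P=cloud(f);np.savez('f_'+c+'.npz',P=P,**f)
    # lid plane
    m=(P[...,2]>0.055)&(P[...,2]<0.085)&(P[...,0]>.4)&(P[...,0]<.85)&(P[...,1]>.08)&(P[...,1]<.4)
    print(c,'lid z',np.median(P[m][:,2]),fit(P[m]))
    img=f['image'].astype(int)
    w=m&(img.min(-1)>115)&(img.max(-1)-img.min(-1)<25)
    n,l,s,_=cv2.connectedComponentsWithStats(w.astype(np.uint8));k=1+np.argmax(s[1:,4]);q=P[l==k]
    print('tmpl px',len(q),np.median(q[:,2]),fit(q),q[:,:2].mean(0))
    b=cv2.resize(f['image'][100:420] if c=='scene' else f['image'][130:450],None,fx=1,fy=1)
    # trace
  f=np.load('f_side.npz');im=f['image'][260:440,290:490];cv2.imwrite('pics/jigzoom.png',cv2.cvtColor(cv2.resize(im,None,fx=3.3,fy=3.3,interpolation=cv2.INTER_CUBIC),cv2.COLOR_RGB2BGR))
  f=np.load('f_scene.npz');im=f['image'][170:280,300:440];cv2.imwrite('pics/jigzoom2.png',cv2.cvtColor(cv2.resize(im,None,fx=5,fy=5,interpolation=cv2.INTER_CUBIC),cv2.COLOR_RGB2BGR))
E
python3 m1.py
```

```text
scene lid z 0.07035676647918121 ((670.2578125, 218.70693969726562), (209.78036499023438, 315.81585693359375), 80.50627136230469)
tmpl px 765 0.07427620124650826 ((603.8870849609375, 207.06173706054688), (65.06343078613281, 159.12149047851562), 75.97016143798828) [0.5903625  0.21055806]
side lid z 0.06968985927236222 ((673.5330810546875, 215.6658935546875), (215.52871704101562, 311.63031005859375), 80.63091278076172)
tmpl px 1024 0.07338839268777225 ((607.235595703125, 209.26593017578125), (79.43169403076172, 158.12738037109375), 75.98951721191406) [0.59810717 0.20758617]
```

View pics/jigzoom.png

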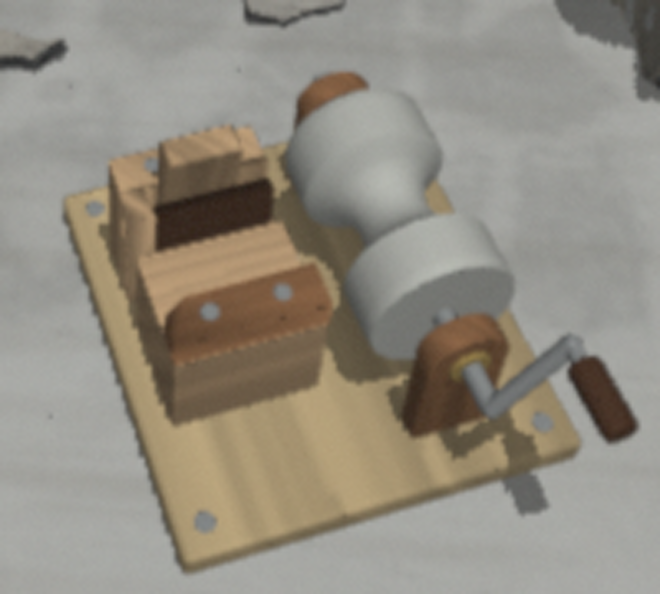

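View pics/jigzoom2.png

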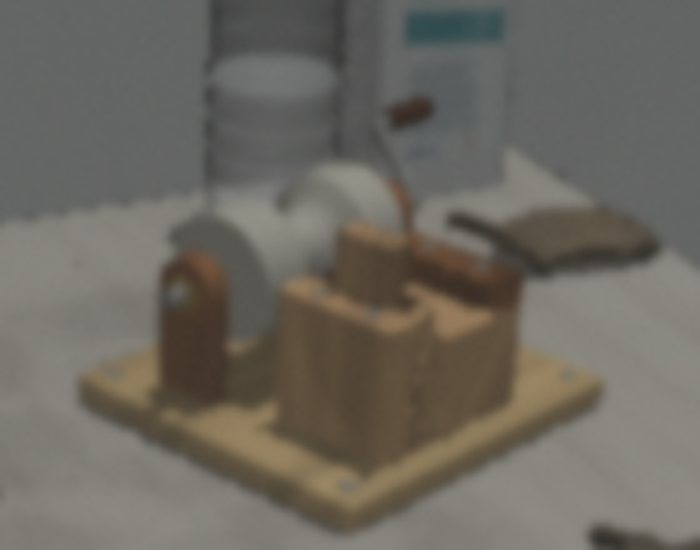

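Run:
```python
import numpy as np,cv2
from m1 import fit
for c in ['scene','side']:
    f=np.load(f'f_{c}.npz');P=f['P'];z=P[...,2]
    roi=(P[...,0]>.4)&(P[...,0]<.78)&(P[...,1]>-.4)&(P[...,1]<-.05)
    m=roi&(z>.012)&(z<.023);n,l,s,_=cv2.connectedComponentsWithStats(m.astype(np.uint8));print(c,'base',fit(P[m]),np.median(z[m]))
    m=roi&(z>.089)&(z<.099);n,l,s,cc=cv2.connectedComponentsWithStats(m.astype(np.uint8))
    for k in range(1,n):
        if s[k,4]>25: print('railtop',s[k].tolist(),fit(P[l==k]),np.median(P[l==k][:,2]))
    m=roi&(z>.110);n,l,s,cc=cv2.connectedComponentsWithStats(m.astype(np.uint8))
    for k in range(1,n):
        if s[k,4]>20: print('high',s[k].tolist(),fit(P[l==k]),np.percentile(P[l==k][:,2],[10,50,90]))
    # lid by direct: brown only front edge
    m=(abs(z-.07)<.006)&(P[...,0]>.45)&(P[...,0]<.6)&(P[...,1]>.12)&(P[...,1]<.34)
    q=P[m]
    yy=np.arange(.14,.33,.02)
    e=[(y,q[abs(q[:,1]-y)<.004][:,0].min()) for y in yy if (abs(q[:,1]-y)<.004).any()]
    e=np.array(e);print('front edge',np.round(e,3).tolist(),np.polyfit(e[:,0],e[:,1],1))
```

```text
scene base ((550.42138671875, -252.98052978515625), (294.0791931152344, 300.2304992675781), 1.708020806312561) 0.017764029660211705
railtop [333, 207, 37, 20, 209] ((639.038330078125, -183.57815551757812), (73.13660430908203, 113.46028137207031), 6.491437911987305) 0.09420567062649239
railtop [381, 216, 24, 12, 128] ((557.8600463867188, -249.66815185546875), (74.7425537109375, 26.199356079101562), 5.64997673034668) 0.09343456482808774
railtop [356, 223, 31, 15, 211] ((550.9281616210938, -173.076171875), (77.67716217041016, 43.90371322631836), 7.93804931640625) 0.09372536094019782
high [273, 0, 75, 75, 3359] ((725.9142456054688, -140.49755859375), (108.05934143066406, 180.78480529785156), 0.021754920482635498) [0.4880422  0.54856239 0.59356732]
high [374, 189, 13, 8, 65] ((684.7464599609375, -327.6117248535156), (13.374456405639648, 50.801475524902344), 3.7893519401550293) [0.11303853 0.11931856 0.12316994]
high [363, 202, 14, 7, 60] ((644.4700317382812, -247.69338989257812), (31.810644149780273, 32.33486557006836), 85.01606750488281) [0.11066566 0.1133693  0.11481527]
high [340, 209,
[... 2151 characters left out ...]
.1132994  0.11511327]
high [338, 298, 26, 19, 330] ((553.3641357421875, -184.61843872070312), (36.4139289855957, 18.11077117919922), 6.2608642578125) [0.11427642 0.12559142 0.12773408]
high [406, 325, 32, 22, 436] ((648.715087890625, -248.97869873046875), (42.17106628417969, 32.97388458251953), 7.0429511070251465) [0.11076026 0.11332663 0.11536107]
high [455, 362, 29, 33, 397] ((686.3068237304688, -330.146728515625), (17.377573013305664, 47.91289138793945), 10.000774383544922) [0.11428671 0.12114122 0.12392307]
front edge [[0.14, 0.505], [0.16, 0.508], [0.18, 0.511], [0.2, 0.514], [0.22, 0.517], [0.24, 0.521], [0.26, 0.525], [0.28, 0.527], [0.3, 0.532], [0.32, 0.535]] [0.16812662 0.48090889]
```

>>> send_rows(series=[[0.085,0,0,0,0.14],[0.085,0,0,0,0.14],[0.085,0,0,0,0.14],[0.085,0,0,0,0.14],[0.085,-0.0415,0,0.019,0],[0.085,-0.0415,0,0.019,0],[0.085,-0.0415,0,0.019,0],[0.085,-0.0415,0,0.019,0],[0.085,-0.0415,0,0.019,0],[0.085,-0.0415,0,0.019,0],[0.085,-0.0415,0,0.019,0],[0.085,-0.0415,0,0.019,0],[0.085,-0.0415,0,0.019,0],[0.085,-0.0415,0,0.019,0],[0.085,-0.0415,0,0.019,0]])

```text
t: 3.55
tcp_pos: [0.5233, -0.2488, 0.2139]
tcp_rot: [-1.57, -0.0, -1.817]
ft_force: [0.4, -0.7, 0.2]
opening: 0.996
```

```bash
cat >> h.py <<'E'
def wray(f,u,v):
    K=f['mtx'];a=(u-K[0,2])/K[0,0];b=(v-K[1,2])/K[1,1];th=np.hypot(a,b)
    s=np.where(th>1e-9,np.tan(th)/np.maximum(th,1e-9),1.);return a*s,b*s
def wcloud(f):
    u,v=np.meshgrid(np.arange(640.),np.arange(480.));a,b=wray(f,u,v);z=f['z_map']
    return (np.stack([a*z,b*z,z],-1)-f['t'])@f['R']
def wproj(f,X):
    c=np.asarray(X)@f['R'].T+f['t'];r=np.hypot(c[...,0],c[...,1]);th=np.arctan2(r,c[...,2]);K=f['mtx']
    k=np.where(r>1e-9,th/np.maximum(r,1e-9),0);return np.stack([K[0,2]+K[0,0]*c[...,0]*k,K[1,2]+K[1,1]*c[...,1]*k],-1)
E
python3 - <<'E'
from h import *
from m1 import fit
f=cams.grab_frame('wrist');save(f,'w1');P=wcloud(f);np.savez('f_w1.npz',P=P,**f)
z=P[...,2];roi=(P[...,0]>.4)&(P[...,0]<.78)&(P[...,1]>-.4)&(P[...,1]<-.05)
for lo,hi in [(.012,.023),(.089,.099),(.11,.14),(.071,.081)]:
    m=roi&(z>lo)&(z<hi);n,l,s,cc=cv2.connectedComponentsWithStats(m.astype(np.uint8))
    for k in range(1,n):
        if s[k,4]>150: print(lo,s[k].tolist(),fit(P[l==k]),np.median(P[l==k][:,2]))
for n in ['jig_seat','wedge_top','jig']: print(n,[(np.round(d['centre'],4).tolist(),round(d['score'],2)) for d in spot_point(n,'wrist')[:4]])
E
```

```text
0.012 [282, 3, 64, 52, 1627] ((689.3147583007812, -285.32684326171875), (42.133544921875, 50.72454833984375), 6.19849157333374) 0.017112735772475164
0.012 [190, 33, 56, 36, 955] ((687.5143432617188, -191.8748779296875), (24.926551818847656, 59.04621505737305), 4.6498637199401855) 0.01711358999184598
0.012 [162, 50, 237, 207, 13051] ((575.296142578125, -217.4352569580078), (146.90928649902344, 209.55636596679688), 6.126263618469238) 0.017262326308275757
0.012 [140, 73, 20, 29, 272] ((680.7042846679688, -114.21617126464844), (24.010936737060547, 25.159385681152344), 3.72876238822937) 0.017121541893693908
0.089 [346, 15, 15, 20, 155] ((663.5938110351562, -311.0702819824219), (14.740307807922363, 9.108656883239746), 4.622941970825195) 0.0941140167086288
0.089 [306, 28, 32, 42, 777] ((650.4110717773438, -283.3992919921875), (32.76581954956055, 14.636090278625488), 5.88646936416626) 0.09521658024779978
0.089 [156, 40, 157, 110, 2619] ((642.73876953125, -210.0081329345703), (70.46527862548828, 107.67332458496094), 5.581501483917236) 0.09497723458733673
0.089 [137, 102, 27, 41, 669] ((634.98
[... 563 characters left out ...]
720202
0.11 [154, 74, 50, 56, 1745] ((639.159423828125, -172.546875), (37.44362258911133, 33.859920501708984), 6.958088397979736) 0.11272813835520892
0.11 [200, 186, 42, 57, 1321] ((551.4584350585938, -183.51890563964844), (36.80549240112305, 17.894899368286133), 6.899885177612305) 0.12597181885192776
0.071 [238, 136, 78, 98, 3895] ((555.0902099609375, -220.5472869873047), (76.0499267578125, 39.78460693359375), 6.691415309906006) 0.07528872994967274
0.071 [232, 157, 29, 84, 241] ((550.8427734375, -195.35975646972656), (72.41716766357422, 6.2207746505737305), 0.7565723061561584) 0.07628004326714935
jig_seat []
wedge_top [([0.5526, -0.1853, 0.1247], 0.93)]
jig [([0.61, -0.2164, 0.0003], 0.88)]
```

View pics/w1.png

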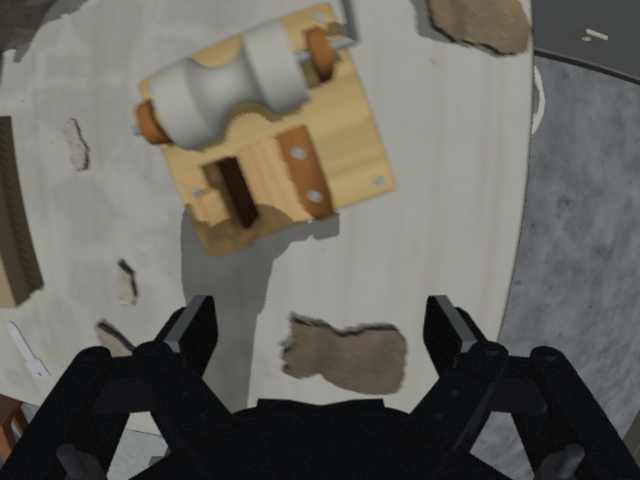

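>>> send_rows(series=[[0.085,-0.0464,0,-0.0038,0],[0.085,-0.0464,0,-0.0038,0],[0.085,-0.0464,0,-0.0038,0],[0.085,-0.0464,0,-0.0038,0],[0.085,-0.0464,0,-0.0038,0],[0.085,-0.0464,0,-0.0038,0],[0.075,-0.0464,0,-0.0038,0],[0.065,-0.0464,0,-0.0038,0],[0.055,-0.0464,0,-0.0038,0],[0.048,-0.0464,0,-0.0038,0],[0.048,0,0,0,0],[0.048,0,0,0,0]])

```text
t: 4.95
tcp_pos: [0.5988, 0.2082, 0.2132]
tcp_rot: [-1.571, -0.001, -1.817]
ft_force: [0.0, -1.5, -0.2]
opening: 0.562
```

```bash
cat > m2.py <<'E'
from h import *
from m1 import fit
import sys
def tm(name):
    f=cams.grab_frame('wrist');save(f,name);P=wcloud(f);np.savez('f_'+name+'.npz',P=P,**f)
    z=P[...,2];img=f['image'].astype(int)
    m=(z>.06)&(z<.085)&(P[...,0]>.4)&(P[...,0]<.85)&(P[...,1]>.05)&(P[...,1]<.4)&(img.min(-1)>115)&(img.max(-1)-img.min(-1)<25)
    n,l,s,_=cv2.connectedComponentsWithStats(m.astype(np.uint8))
    for k in range(1,n):
        if s[k,4]>300: print('white',s[k].tolist(),fit(P[l==k]),np.median(P[l==k][:,2]))
    for n in ['template_head','template_blade','template_butt']: print(n,[(np.round(d['centre'],4).tolist(),round(d['score'],2)) for d in spot_point(n,'wrist')[:3]])
    print(st()['tcp_pos'],st()['opening'])
if __name__=='__main__': tm(sys.argv[1])
E
python3 m2.py w2
```

```text
white [296, 110, 51, 119, 5346] ((633.305908203125, 197.73635864257812), (40.78963851928711, 97.6864242553711), 75.45706176757812) 0.07329248841093688
white [297, 237, 63, 55, 2293] ((551.4229125976562, 211.49571228027344), (54.803955078125, 51.338653564453125), 78.6520004272461) 0.07336757107461399
template_head [([0.5547, 0.2187, 0.0694], 0.75), ([0.3787, 0.2618, 0.0028], 0.74)]
template_blade [([0.4203, 0.2666, 0.0003], 0.98), ([0.6152, 0.2007, 0.0718], 0.7), ([0.6063, -0.2132, 0.0008], 0.31)]
template_butt [([0.5327, 0.2251, 0.0731], 0.78), ([0.3557, 0.2578, 0.0048], 0.6)]
[0.5991, 0.206, 0.2136] 0.5592
```

View pics/w2.png

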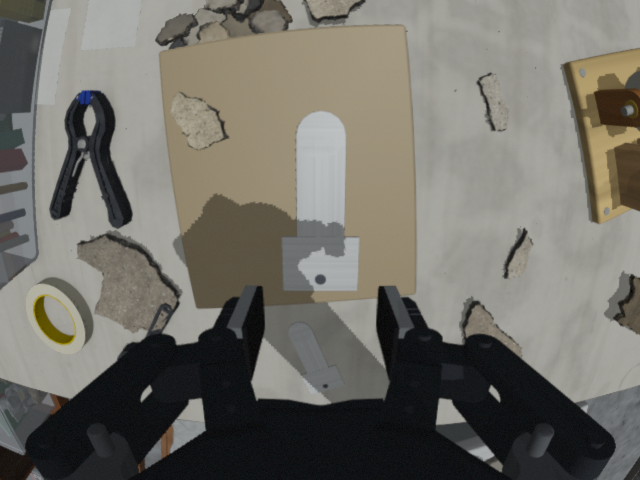

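Run:
```python
from h import *
f=np.load('f_w2.npz');P=f['P']
for r in [(slice(285,370),slice(215,266)),(slice(285,370),slice(376,430))]:
    q=P[r].reshape(-1,3);q=q[(q[:,2]>.12)];R=q-np.array([.599,.207,.2136]);d=np.array([.969,-.2436]);y=np.array([.2436,.969])
    print(np.percentile(R[:,2],[0,2,10,50]),'along d',np.percentile(R[:,:2]@d,[2,50,98]),'y',np.percentile(R[:,:2]@y,[2,50,98]))
for i in range(5): print(sensors.state()['tcp_pos'])
print(bot.tip_extent,[a for a in dir(bot) if a[0]!='_'])
```

```text
[0.01946429 0.02342872 0.02986507 0.05166635] along d [-0.01089614  0.00860207  0.01522706] y [0.02023116 0.02587643 0.03679659]
[0.01881362 0.02340605 0.03030965 0.05285544] along d [-0.01084002  0.00871079  0.01523066] y [-0.03603789 -0.02532545 -0.0195398 ]
[0.59908899 0.20599245 0.21362744]
[0.59908899 0.20599245 0.21362744]
[0.59908899 0.20599245 0.21362744]
[0.59908899 0.20599245 0.21362744]
[0.59908899 0.20599245 0.21362744]
0.022 ['IKError', 'tip_extent']
```

Run:
```python
from h import *
f=np.load('f_w2.npz');P=f['P'];z=f['z_map']
print(-f['R'].T@f['t'], f['R'].round(3))
for v in range(284,350,6): print(v,[round(float(z[v,u]),3) for u in range(220,270,5)],[round(float(P[v,u,2]),3) for u in range(220,270,5)])
t=np.array([.599,.207,.2136]);d=np.array([.969,-.2436,0]);y=np.array([.2436,.969,0])
for h in [0,-.01,-.02,-.03]:
    print(h,wproj(f,t+.011*d+.024*y+[0,0,h]),wproj(f,t+.011*d-.024*y+[0,0,h]),wproj(f,t-.011*d-.024*y+[0,0,h]))
```

```text
[0.6681041  0.19014436 0.37280806] [[-0.244 -0.97   0.001]
 [-0.929  0.234  0.288]
 [-0.28   0.069 -0.958]]
284 [0.33, 0.331, 0.331, 0.33, 0.33, 0.33, 0.331, 0.331, 0.33, 0.33] [0.069, 0.069, 0.069, 0.07, 0.07, 0.07, 0.068, 0.069, 0.07, 0.07]
290 [0.332, 0.332, 0.333, 0.332, 0.332, 0.144, 0.144, 0.144, 0.147, 0.332] [0.07, 0.07, 0.069, 0.069, 0.07, 0.241, 0.242, 0.241, 0.239, 0.07]
296 [0.335, 0.333, 0.333, 0.333, 0.139, 0.139, 0.139, 0.139, 0.146, 0.333] [0.069, 0.07, 0.07, 0.07, 0.247, 0.246, 0.247, 0.247, 0.24, 0.07]
302 [0.335, 0.141, 0.141, 0.142, 0.134, 0.134, 0.135, 0.134, 0.147, 0.336] [0.07, 0.245, 0.245, 0.244, 0.252, 0.252, 0.251, 0.252, 0.24, 0.069]
308 [0.416, 0.137, 0.139, 0.13, 0.129, 0.129, 0.129, 0.134, 0.147, 0.416] [-0.002, 0.25, 0.248, 0.256, 0.257, 0.256, 0.257, 0.252, 0.241, -0.002]
314 [0.133, 0.134, 0.133, 0.125, 0.123, 0.125, 0.124, 0.134, 0.144, 0.417] [0.254, 0.253, 0.253, 0.261, 0.263, 0.261, 0.262, 0.253, 0.244, -0.0]
320 [0.128, 0.128, 0.121, 0.121, 0.121, 0.12, 0.123, 0.135, 0.144, 0.419] [0.259, 0.259, 0.265, 0.265, 0.265, 0.266, 0.263, 0.253, 0.245, 0
[... 234 characters left out ...]
, 0.275, 0.271, 0.27, 0.271, 0.265, 0.256, 0.246, -0.0]
338 [0.106, 0.108, 0.108, 0.108, 0.117, 0.118, 0.123, 0.132, 0.144, 0.427] [0.28, 0.278, 0.278, 0.279, 0.27, 0.27, 0.265, 0.258, 0.246, -0.001]
344 [0.104, 0.105, 0.105, 0.105, 0.114, 0.119, 0.123, 0.133, 0.144, 0.43] [0.282, 0.282, 0.282, 0.281, 0.273, 0.27, 0.266, 0.258, 0.247, -0.001]
0 [268.56156891 260.22756124] [372.689555   260.16246628] [370.33670865 302.66864291]
-0.01 [271.21195055 252.96987273] [369.92272669 252.91316763] [367.87791272 293.70155574]
-0.02 [273.61149806 246.42748345] [367.41760741 246.37757204] [365.62927098 285.54281588]
-0.03 [275.79269221 240.50359234] [365.14033956 240.45923773] [363.56709163 278.09523911]
```

Run:
```python
from h import *
for c in ['scene','side']:
    f=cams.grab_frame(c);save(f,c+'2');P=cloud(f);np.savez('f_'+c+'2.npz',P=P,**f)
    m=(abs(P[...,0]-.6)<.07)&(abs(P[...,1]-.207)<.07)&(P[...,2]>.1)&(P[...,2]<.45)
    q=P[m];print(c,len(q),np.percentile(q[:,2],[0,1,5,20]),'z hist',np.histogram(q[:,2],np.arange(.15,.42,.02))[0])
    lo=q[q[:,2]<np.percentile(q[:,2],6)];print(lo.min(0),lo.max(0),len(lo))
```

```text
scene 4205 [0.23376375 0.24344971 0.2650635  0.30750382] z hist [  0   0   0   0  92 160 274 369 513 641 320 444 484]
[0.57830373 0.17052193 0.23376375] [0.61204735 0.24387204 0.27001627] 253
side 3439 [0.23425145 0.24287792 0.26590625 0.33266851] z hist [  0   0   0   0  70 122  91 131 220 341 304 500 598]
[0.57552143 0.15258046 0.23425145] [0.61722039 0.23137618 0.28141013] 207
```

View pics/side2.png

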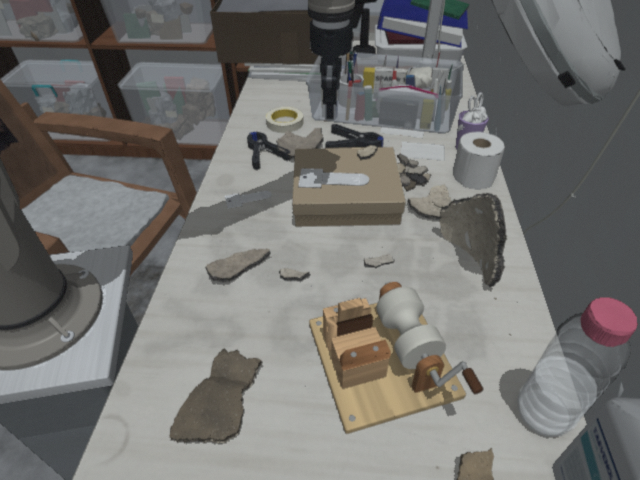

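>>> send_rows(series=[[0.052,0,0.04,0,0],[0.052,0,0.04,0,0],[0.052,0,0.02,0,0],[0.052,0,0,0,0]])

```text
t: 5.65
tcp_pos: [0.5963, 0.207, 0.1103]
tcp_rot: [-1.576, -0.004, -1.818]
ft_force: [-0.7, -0.3, 0.4]
opening: 0.609
```

```bash
cat > tip.py <<'E'
from h import *
def tip(name):
  s=sensors.state();t=s['tcp_pos']
  for c in ['side','wrist']:
    f=cams.grab_frame(c);save(f,c+name);P=cloud(f) if c!='wrist' else wcloud(f);np.savez('f_'+c+name+'.npz',P=P,**f)
    m=(abs(P[...,0]-t[0])<.06)&(abs(P[...,1]-t[1])<.06)&(P[...,2]>.08)&(P[...,2]<.4)&(f['image'].max(-1)<70)
    q=P[m];print(c,len(q),np.percentile(q[:,2],[0,1,5,20]).round(4),'rel',np.percentile(q[:,2],1)-t[2])
  print(st()['tcp_pos'],st()['ft_force'],st()['opening'])
if __name__=='__main__':
  import sys;tip(sys.argv[1])
E
python3 tip.py 3
```

```text
side 2299 [0.1339 0.1463 0.1835 0.252 ] rel 0.03598198681399445
wrist 59625 [0.1327 0.1443 0.1678 0.1899] rel 0.033994477175468246
[0.5991, 0.2086, 0.1142] [0.356, 0.1064, 0.5234] 0.6079
```

View pics/wrist3.png

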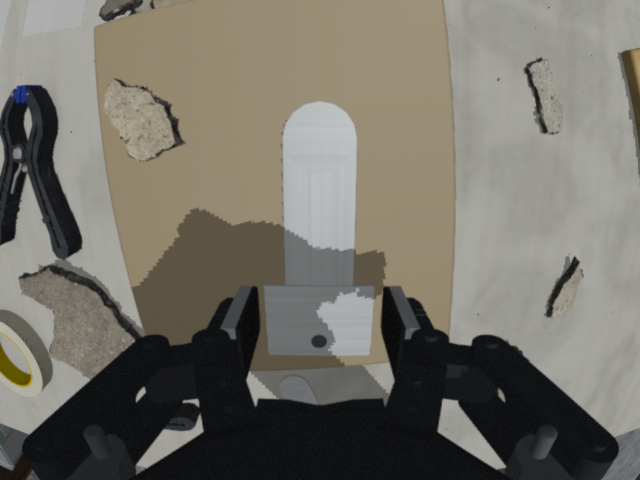

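View pics/side3.png

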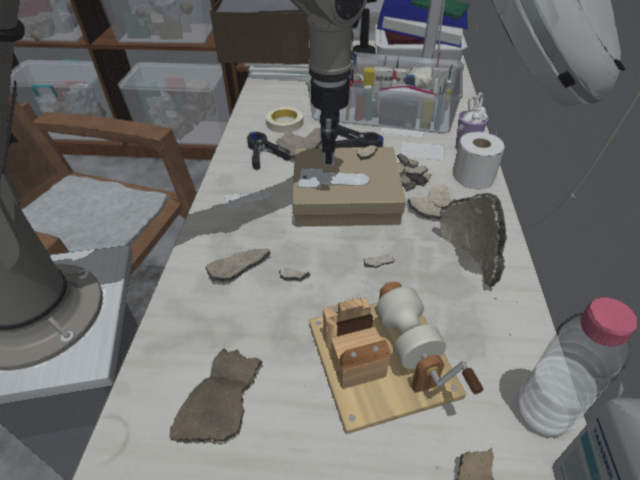

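>>> send_rows(series=[[0.052,0,0.03,0,0],[0.052,0,0.02,0,0],[0.052,0,0,0,0],[0.052,0,0,0,0]])

```text
t: 6.15
tcp_pos: [0.5997, 0.2094, 0.0654]
tcp_rot: [-1.569, 0.001, -1.817]
ft_force: [0.9, 0.3, 0.5]
opening: 0.604
```

```bash
python3 tip.py 4;python3 - <<'E'
from h import *
f=np.load('f_wrist4.npz');P=f['P'];t=np.array([.599,.2083,0]);d=np.array([.969,-.2436,0]);y=np.array([.2436,.969,0])
R=P-t;a=R@d;b=R@y;dark=f['image'].max(-1)<70
for s in (1,-1):
    m=dark&(abs(s*b-.03)<.02)&(abs(a)<.03)&(P[...,2]<.095)&(P[...,2]>.076);print(m.sum(),a[m].min(),a[m].max(),b[m].min(),b[m].max(),P[...,2][m].min())
E
```

```text
side 2837 [0.0954 0.1042 0.1464 0.2211] rel 0.03881122651132052
wrist 59369 [0.0853 0.0973 0.1204 0.143 ] rel 0.03189989900382638
[0.6001, 0.2096, 0.0659] [-0.5719, 0.3198, -0.3584] 0.6107
212 -0.011698415220272774 0.01065440691771034 0.026238200321580755 0.038857647228772656 0.08560628138123733
206 -0.011119792552868058 0.010563713452103758 -0.03838141174520318 -0.024972252044977484 0.08532480658740321
```

View pics/wrist4.png

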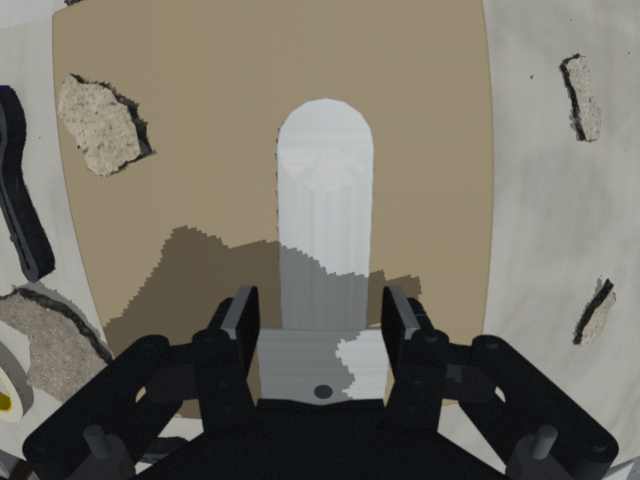

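>>> send_rows(series=[[0.052,0,0.01,0,0],[0.052,0,0.002,0,0],[0.052,0,0.001,0,0],[0.052,0,0,0,0]])

```text
t: 6.65
tcp_pos: [0.5985, 0.2089, 0.0504]
tcp_rot: [-1.571, -0.0, -1.817]
ft_force: [-0.4, 0.6, -1.1]
opening: 0.609
```

```bash
cat > tl.py <<'E'
from h import *
import sys
n=sys.argv[1]
f=cams.grab_frame('wrist');save(f,n);P=wcloud(f);np.savez('f_'+n+'.npz',P=P,**f);s=st();t=np.array(s['tcp_pos']);t[2]=0
yaw=s['tcp_rot'][2];d=np.array([-np.sin(yaw),np.cos(yaw),0]);y=-np.array([np.cos(yaw),np.sin(yaw),0])
R=P-t;a=R@d;b=R@y;dark=f['image'].max(-1)<70
for sg in (1,-1):
    m=dark&(abs(sg*b-.03)<.02)&(abs(a)<.03);m&=P[...,2]>.055;z0=P[...,2][m].min();m&=P[...,2]<z0+.008;print('tip',z0.round(4),'a',a[m].min().round(4),a[m].max().round(4),'b',b[m].min().round(4),b[m].max().round(4))
print(s['tcp_pos'],s['tcp_rot'],s['ft_force'],s['opening'],s['t'])
E
python3 tl.py w5
```

```text
tip 0.0682 a -0.0275 0.0092 b 0.0249 0.0481
tip 0.0679 a -0.0203 0.0093 b -0.048 -0.0265
[0.5986, 0.209, 0.0506] [-1.5709, -0.0, -1.8171] [-0.0045, 0.0961, 0.2975] 0.6097 6.7
```

>>> send_rows(series=[[0.052,0,0,-0.004,0],[0.052,0,0,-0.005,0],[0.052,0,0,-0.005,0],[0.052,0,0,-0.005,0],[0.052,0,0,-0.005,0],[0.052,0,0,-0.005,0],[0.052,0,0,-0.005,0],[0.052,0,0,0,0]])

```text
t: 7.5
tcp_pos: [0.5647, 0.2177, 0.0506]
tcp_rot: [-1.571, -0.0, -1.816]
ft_force: [-0.5, -0.1, 0.4]
opening: 0.608
```

```bash
python3 m2.py w6; python3 -c "
from h import *
print(st())
f=cams.grab_frame('side');save(f,'side6')"
```

```text
white [268, 71, 110, 217, 19949] ((612.18115234375, 204.05397033691406), (41.69354248046875, 86.41620635986328), 76.00899505615234) 0.07329074701880145
white [342, 341, 51, 65, 2010] ((521.5025634765625, 204.3509063720703), (21.7104549407959, 40.62009811401367), 86.53036499023438) 0.07339414774497328
template_head [([0.5273, 0.2252, 0.0716], 0.97)]
template_blade [([0.5937, 0.208, 0.0737], 0.71)]
template_butt [([0.5043, 0.2321, 0.0678], 0.75)]
[0.5658, 0.2172, 0.0506] 0.6089
{'t': 7.7, 'q': [-0.3106, 0.5673, -0.211, 1.8394, 0.1657, 0.7517, -2.4281], 'joint_velocities': [0.001, -0.0003, 0.0007, -0.0011, -0.0001, -0.0018, 0.0004], 'joint_torque': [-0.1352, -57.9927, -2.027, -21.1073, 0.0023, 0.005, -0.0004], 'tcp_pos': [0.5658, 0.2172, 0.0506], 'tcp_rot': [-1.5706, -0.0, -1.8172], 'ft_force': [0.3101, 0.1617, -0.3385], 'wrist_torque': [-0.0796, 0.0116, -0.0209], 'opening': 0.6089}
```

View pics/w6.png

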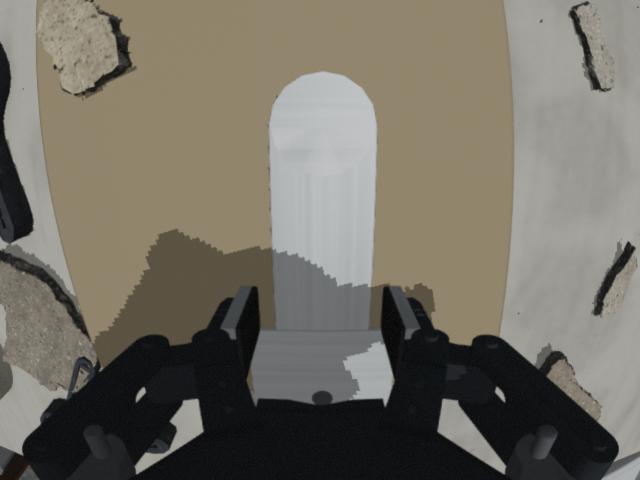

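>>> send_rows(series=[[0.052,0,0,-0.005,0],[0.052,0,0,-0.005,0],[0.052,0,0,-0.005,0],[0.052,0,0,-0.005,0],[0.052,0,0,-0.005,0],[0.052,0,0,-0.003,0],[0.052,0,0,-0.002,0],[0.052,0,0,0,0]])

```text
t: 8.55
tcp_pos: [0.5362, 0.2247, 0.0506]
tcp_rot: [-1.571, -0.0, -1.817]
ft_force: [-0.1, -0.4, 0.4]
opening: 0.61
```

```bash
python3 m2.py w7
python3 - <<'E'
from h import *
import m1
f=cams.grab_frame('side');save(f,'side7');P=cloud(f);z=P[...,2]
m=(abs(z-.0715)<.006)&(P[...,0]>.43)&(P[...,0]<.6)&(P[...,1]>.12)&(P[...,1]<.34)
q=P[m]
for y in np.arange(.14,.33,.01):
    k=abs(q[:,1]-y)<.003
    if k.any(): print(round(y,3),q[k][:,0].min().round(4),end='; ')
E
```

```text
white [267, 70, 110, 218, 19973] ((584.782958984375, 211.15155029296875), (41.56837463378906, 84.81201934814453), 75.812744140625) 0.07328732507229369
white [344, 342, 48, 64, 1935] ((493.4281311035156, 211.52137756347656), (21.79572105407715, 39.07231140136719), 80.20153045654297) 0.07336401431040344
template_head [([0.5009, 0.2325, 0.0704], 0.94)]
template_blade [([0.5641, 0.216, 0.0688], 0.91)]
template_butt [([0.477, 0.241, 0.0702], 0.85), ([0.5637, 0.2143, 0.0727], 0.6)]
[0.5366, 0.2245, 0.0506] 0.6058
0.14 0.5054; 0.15 0.5074; 0.16 0.5083; 0.17 0.5099; 0.18 0.5113; 0.19 0.5126; 0.2 0.4792; 0.21 0.4712; 0.22 0.4747; 0.23 0.478; 0.24 0.4791; 0.25 0.4826; 0.26 0.4837; 0.27 0.5591; 0.28 0.5603; 0.29 0.5625; 0.3 0.564; 0.31 0.5659; 0.32 0.5696;
```

View pics/side7.png

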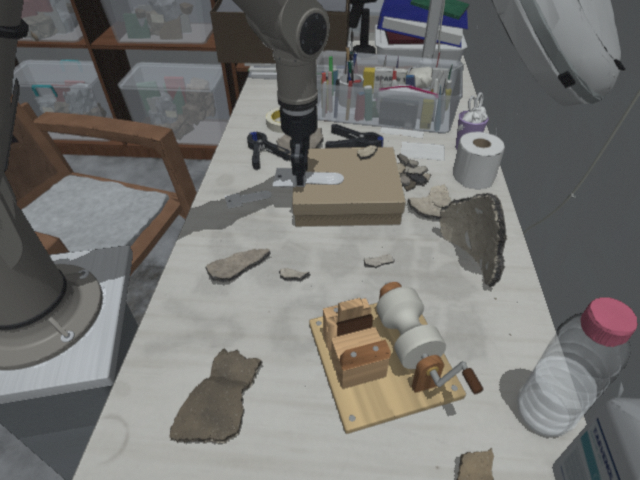

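>>> send_rows(series=[[0.052,0,0,-0.003,0],[0.052,0,0,-0.002,0],[0.052,0,0,0,0],[0.052,0,0,0.006,0],[0.052,0,0,0,0],[0.052,0,-0.02,0,0],[0.07,0,-0.03,0,0],[0.085,0,-0.02,-0.02,0],[0.085,0,0,0,0],[0.085,0,0,0,0]])

```text
t: 9.8
tcp_pos: [0.5183, 0.2292, 0.1208]
tcp_rot: [-1.57, 0.0, -1.817]
ft_force: [0.1, -0.6, -0.6]
opening: 0.995
```

```bash
python3 m2.py w8
python3 - <<'E'
from h import *
import m1
f=cams.grab_frame('side');save(f,'side8');P=cloud(f);z=P[...,2]
img=f['image'].astype(int);m=(abs(z-.0735)<.006)&(P[...,0]>.43)&(P[...,0]<.75)&(P[...,1]>.12)&(P[...,1]<.34)&(img.min(-1)>95)&(img.max(-1)-img.min(-1)<25)
n,l,s,_=cv2.connectedComponentsWithStats(m.astype(np.uint8))
for k in range(1,n):
    if s[k,4]>60: print(s[k],m1.fit(P[l==k]),np.percentile(P[l==k][:,2],[5,50,95]))
E
```

```text
white [285, 66, 77, 186, 12099] ((568.8663940429688, 215.010498046875), (42.80402755737305, 107.82935333251953), 78.18437194824219) 0.07329742526017931
white [325, 289, 49, 34, 1198] ((477.0962219238281, 219.9781951904297), (30.723920822143555, 24.00336265563965), 79.95596313476562) 0.07337435722338548
template_head [([0.4967, 0.2342, 0.0709], 0.63), ([0.3841, 0.0365, -0.0007], 0.6), ([0.3769, 0.2591, -0.0], 0.57)]
template_blade [([0.5599, 0.2153, 0.0698], 0.89), ([0.421, 0.2663, 0.0013], 0.61)]
template_butt [([0.4704, 0.2422, 0.0712], 0.83), ([0.3569, 0.2587, 0.0045], 0.59)]
[0.518, 0.2285, 0.1195] 0.995
[357 146  18  10  84] ((699.2584838867188, 292.83245849609375), (38.858314514160156, 40.28435516357422), 43.861473083496094) [0.06899043 0.07845494 0.0794378 ]
[ 271  167   71   20 1018] ((548.9214477539062, 224.21673583984375), (79.3437728881836, 153.90084838867188), 76.40845489501953) [0.06965772 0.07329658 0.07530236]
```

View pics/w8.png

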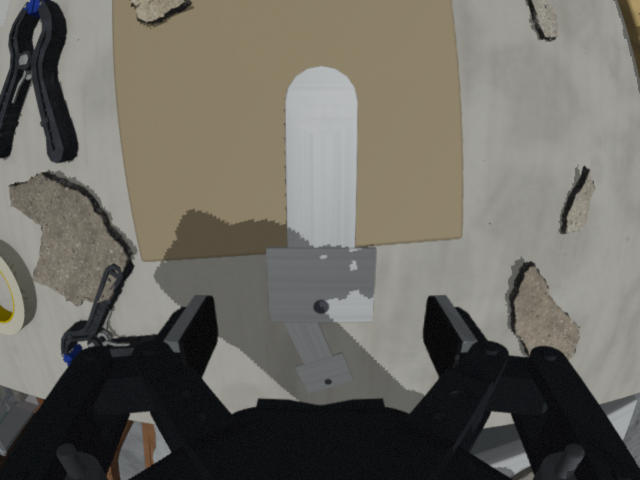

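View pics/side8.png

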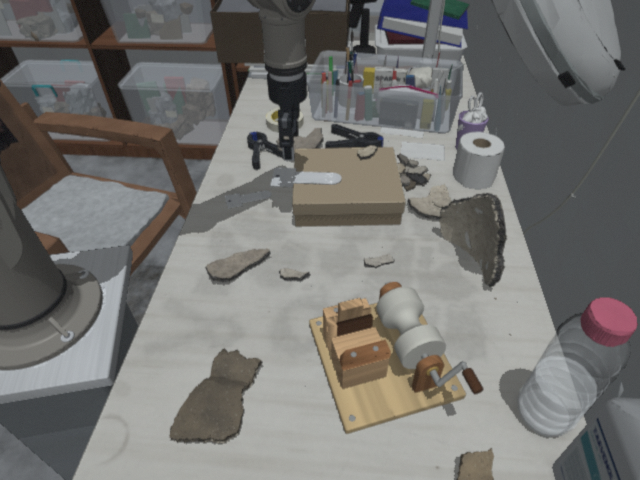

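```bash
cat >> h.py <<'E'
def wpix2z(f,u,v,z):
    a,b=wray(f,np.float64(u),np.float64(v));r=f['R'].T@np.array([a,b,1.]);c=-f['R'].T@f['t'];return c+r*(z-c[2])/r[2]
E
python3 - <<'E'
from h import *
f=np.load('f_w8.npz');f={k:f[k] for k in f}
c=np.array([wpix2z(f,u,v,.074) for u,v in [(266,247.5),(376,249),(268,322),(374,320)]]);print(c.round(4),c.mean(0))
t=np.array([.518,.2287,0]);yaw=-1.817;d=np.array([-np.sin(yaw),np.cos(yaw),0]);y=-np.array([np.cos(yaw),np.sin(yaw),0])
print('rel tcp a',(c.mean(0)-t)@d,'b',(c.mean(0)-t)@y)
e=np.array([wpix2z(f,u,v,.07) for u,v in [(143,261),(462,238)]]);print(e)
E
```

```text
[[0.5276 0.259  0.074 ]
 [0.5108 0.1962 0.074 ]
 [0.4789 0.2727 0.074 ]
 [0.4638 0.2065 0.074 ]] [0.49527254 0.23361308 0.074     ]
rel tcp a -0.0232395437845371 b -0.0007742981097195161
[[0.53711156 0.34359068 0.07      ]
 [0.50265435 0.14110764 0.07      ]]
```

>>> send_rows(series=[[0.085,0,0,-0.023,0],[0.085,0,0,0,0],[0.085,0,0.03,0,0],[0.085,0,0.02,0,0],[0.085,0,0,0,0]])

```text
t: 10.55
tcp_pos: [0.4942, 0.2334, 0.0678]
tcp_rot: [-1.575, -0.004, -1.817]
ft_force: [-0.6, -1.0, -0.4]
opening: 0.995
```

```bash
python3 tl.py w9
```

```text
tip 0.069 a 0.0193 0.0199 b 0.0364 0.049
tip 0.0977 a -0.0131 0.0093 b -0.0492 -0.0434
[0.4952, 0.2341, 0.0694] [-1.573, -0.0022, -1.8172] [0.6629, 0.9234, 0.2499] 0.9918 10.6
```

View pics/w9.png

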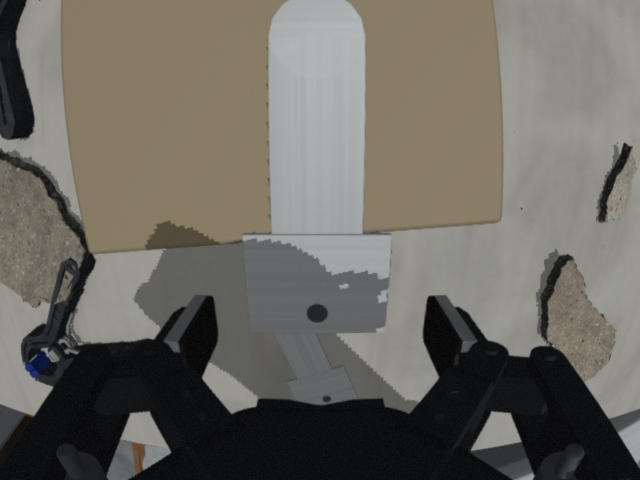

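>>> send_rows(series=[[0.085,0,0.02,0,0],[0.085,0,0.015,0,0],[0.085,0,0,0,0],[0.085,0,0,0,0]])

```text
t: 11.0
tcp_pos: [0.4959, 0.2349, 0.0359]
tcp_rot: [-1.571, -0.0, -1.817]
ft_force: [0.1, -0.3, -0.5]
opening: 0.995
```

```bash
python3 tl.py w10
```

```text
tip 0.0652 a -0.0128 0.0098 b 0.0408 0.0482
tip 0.0656 a -0.0135 0.0095 b -0.0467 -0.0429
[0.4963, 0.2351, 0.0363] [-1.5702, 0.0005, -1.817] [0.0665, -0.1368, -0.4769] 0.9947 11.05
```

View pics/w10.png

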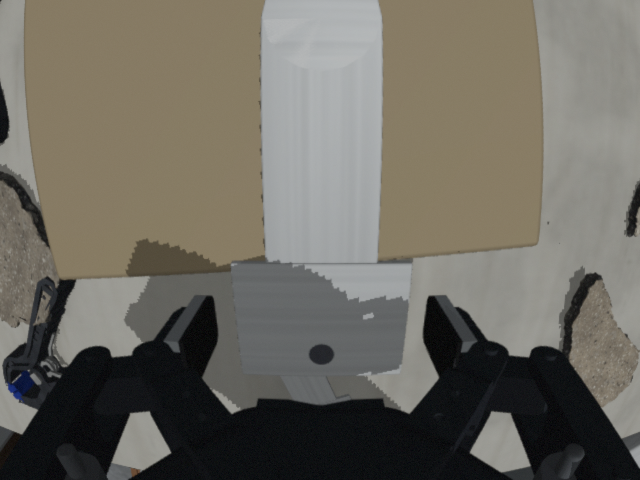

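>>> send_rows(series=[[0.085,0,0.005,0,0],[0.075,0,0,0,0],[0.065,0,0,0,0],[0.055,0,0,0,0],[0.055,0,0,0,0],[0.05,0,0,0,0],[0.05,0,0,0,0],[0.05,0,0,0,0]])

```text
t: 11.85
tcp_pos: [0.4961, 0.235, 0.0309]
tcp_rot: [-1.57, 0.0, -1.817]
ft_force: [-1.5, -1.2, 4.8]
opening: 0.746
```

```bash
python3 tl.py w11
```

```text
tip 0.0598 a 0.0047 0.01 b 0.0341 0.0448
tip 0.06 a 0.0046 0.0094 b -0.0464 -0.0362
[0.496, 0.235, 0.0309] [-1.5703, 0.0004, -1.8171] [-1.3551, -1.0375, 5.7082] 0.7495 11.9
```

View pics/w11.png

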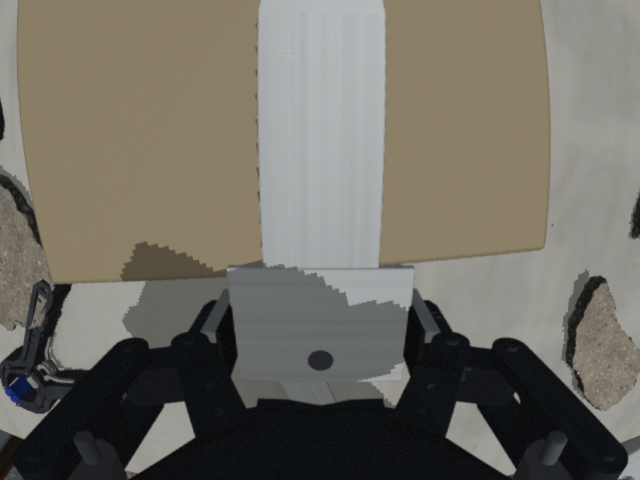

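>>> send_rows(series=[[0.05,0,-0.01,0,0],[0.05,0,-0.02,0,0],[0.05,0,-0.02,0,0],[0.05,0,-0.03,0,0],[0.05,0,-0.02,0,0],[0.05,0,0,0,0],[0.05,0,0,0,0]])

```text
t: 12.6
tcp_pos: [0.4957, 0.2347, 0.1307]
tcp_rot: [-1.57, 0.0, -1.817]
ft_force: [0.5, -0.0, -0.9]
opening: 0.752
```

```bash
cat > held.py <<'E'
from h import *
import sys
n=sys.argv[1]
f=cams.grab_frame('wrist');save(f,n);P=wcloud(f);np.savez('f_'+n+'.npz',P=P,**f);s=st();t=np.array(s['tcp_pos'])
yaw=s['tcp_rot'][2];d=np.array([-np.sin(yaw),np.cos(yaw),0]);y=-np.array([np.cos(yaw),np.sin(yaw),0])
R=P-t;a=R@d;b=R@y;h=R[...,2];img=f['image'].astype(int)
m=(abs(b)<.036)&(a>-.03)&(a<.15)&(h>.02)&(h<.065)&(img.min(-1)>80)
n_,l,S,_=cv2.connectedComponentsWithStats(m.astype(np.uint8));k=1+np.argmax(S[1:,4]);m=l==k
A=np.c_[a[m],b[m],np.ones(m.sum())];c=np.linalg.lstsq(A,h[m],rcond=None)[0];print('px',m.sum(),'slope a,b (rad)',c[:2].round(4),'h at tcp',c[2].round(4),'a max',np.percentile(a[m],[0,99.8]).round(4))
mb=m&(a>.04)&(a<.09);
for lo in np.arange(.035,.1,.01):
    k=m&(abs(a-lo)<.003)
    if k.sum()>20: print(round(lo,3),'b',np.percentile(b[k],[1,99]).round(4),'mid',np.mean(np.percentile(b[k],[1,99])).round(4),'h',np.median(h[k]).round(4))
print(s['tcp_pos'],s['tcp_rot'],s['ft_force'],s['opening'],s['t'])
E
python3 held.py w12;python3 -c "
from h import *
f=cams.grab_frame('side');save(f,'side12')"
```

```text
px 52436 slope a,b (rad) [-0.0047  0.0006] h at tcp 0.0426 a max [-0.0262  0.1139]
0.035 b [-0.0199  0.0188] mid -0.0006 h 0.0425
0.045 b [-0.02    0.0187] mid -0.0006 h 0.0424
0.055 b [-0.02    0.0189] mid -0.0006 h 0.0423
0.065 b [-0.0201  0.0189] mid -0.0006 h 0.0423
0.075 b [-0.0202  0.0189] mid -0.0007 h 0.0422
0.085 b [-0.0201  0.0188] mid -0.0006 h 0.0422
0.095 b [-0.0201  0.0188] mid -0.0007 h 0.0422
[0.4952, 0.2344, 0.13] [-1.5716, -0.0009, -1.817] [0.911, 0.813, -0.9584] 0.7527 12.65
```

View pics/w12.png

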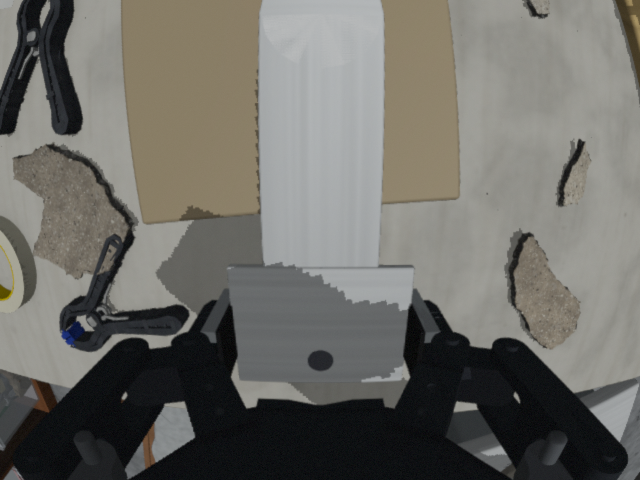

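View pics/side12.png

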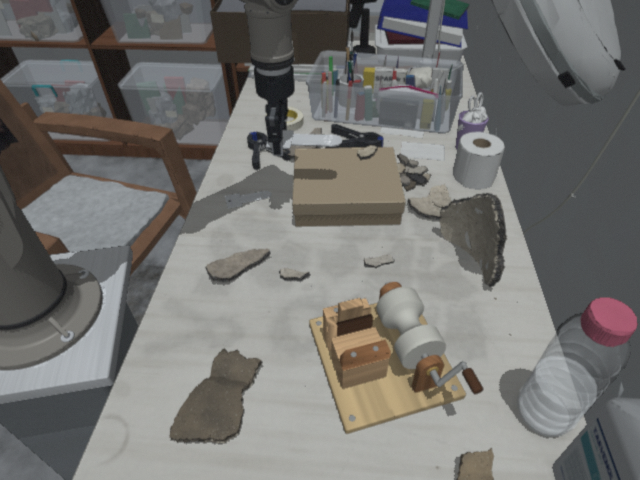

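>>> send_rows(series=[[0.05,0,-0.01,0,-0.117],[0.05,0,0,0,-0.117],[0.05,0,0,0,-0.117],[0.05,0.02,0,-0.002,0],[0.05,0.04,0,-0.0042,0],[0.05,0.043,0,-0.0045,0],[0.05,0.043,0,-0.0045,0],[0.05,0.043,0,-0.0045,0],[0.05,0.043,0,-0.0045,0],[0.05,0.043,0,-0.0045,0],[0.05,0.043,0,-0.0045,0],[0.05,0.043,0,-0.0045,0],[0.05,0.043,0,-0.0045,0],[0.05,0.03,0,-0.003,0],[0.05,0,0,0,0],[0.05,0,0,0,0]])

```text
t: 14.3
tcp_pos: [0.4953, -0.2017, 0.1394]
tcp_rot: [-1.573, 0.001, -1.468]
ft_force: [-0.2, 1.1, -0.4]
opening: 0.751
```

```bash
python3 held.py w13
python3 - <<'E'
from h import *
from m1 import fit
f=np.load('f_w13.npz');P=f['P'];z=P[...,2];roi=(P[...,0]>.4)&(P[...,0]<.78)&(P[...,1]>-.4)&(P[...,1]<-.05)
for lo,hi in [(.012,.023),(.089,.099),(.11,.135)]:
    m=roi&(z>lo)&(z<hi);n,l,s,cc=cv2.connectedComponentsWithStats(m.astype(np.uint8))
    for k in range(1,n):
        if s[k,4]>200: print(lo,s[k].tolist(),fit(P[l==k]),np.median(P[l==k][:,2]))
E
```

```text
px 52396 slope a,b (rad) [-0.0073  0.002 ] h at tcp 0.0417 a max [-0.0274  0.1129]
0.035 b [-0.0209  0.0179] mid -0.0015 h 0.0414
0.045 b [-0.0209  0.0179] mid -0.0015 h 0.0413
0.055 b [-0.021   0.0179] mid -0.0016 h 0.0412
0.065 b [-0.021   0.0178] mid -0.0016 h 0.0412
0.075 b [-0.0211  0.0178] mid -0.0016 h 0.0411
0.085 b [-0.0211  0.0177] mid -0.0017 h 0.0411
0.095 b [-0.0213  0.0176] mid -0.0019 h 0.041
[0.4957, -0.2005, 0.1396] [-1.5724, 0.0014, -1.4654] [-0.1294, 1.3366, -0.1593] 0.7508 14.35
0.012 [214, 19, 44, 192, 5533] ((571.5093994140625, -129.1817626953125), (153.72328186035156, 35.53471374511719), 5.76849365234375) 0.017223685331294994
0.012 [384, 45, 97, 167, 7687] ((575.675048828125, -281.838623046875), (131.75479125976562, 79.93749237060547), 6.396335124969482) 0.017269682400223196
0.089 [216, 0, 28, 31, 739] ((627.7055053710938, -137.38616943359375), (16.861970901489258, 14.766972541809082), 8.457195281982422) 0.09478284191485643
0.089 [381, 0, 79, 64, 1233] ((621.771484375, -240.032470703125), (53.59398651123047, 21.33758544921875), 63.73994064331055) 0.09515101550468703
0.089 [472, 0, 28, 39, 917] ((646.394775390625, -283.5645751953125), (24.233301162719727, 14.957599639892578), 7.411648273468018) 0.09539618454582588
0.089 [246, 86, 15, 130, 1478] ((548.9274291992188, -158.26385498046875), (73.73226165771484, 7.466318130493164), 5.757542133331299) 0.09329495641050406
0.089 [394, 86, 44, 132, 4944] ((558.302001953125, -249.8568572998047), (75.16557312011719, 22.97504234313965), 6.150413513183594) 0.09330024480993349
0.11 [408, 0, 60, 29, 1255] ((635.1275634765625, -249.73165893554688), (15.812830924987793, 32.654296875), 13.230411529541016) 0.11216683512044097
```

View pics/w13.png

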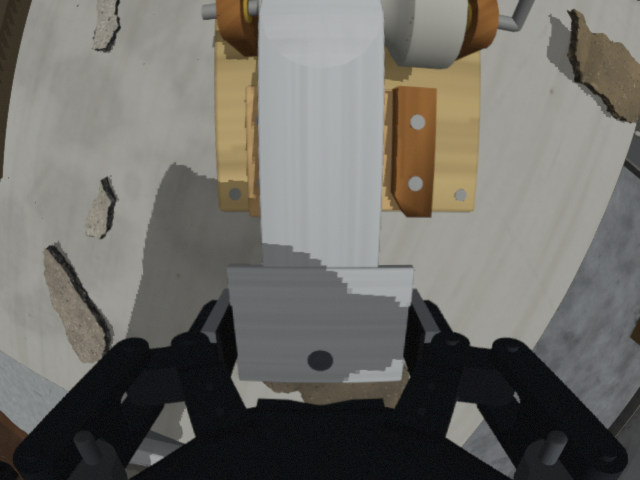

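Run:
```python
from h import *
f=np.load('f_w13.npz');f={k:f[k] for k in f}
t=np.array([.4957,-.2005,.1396]);yaw=-1.4654;d=np.array([-np.sin(yaw),np.cos(yaw),0]);y=-np.array([np.cos(yaw),np.sin(yaw),0])
for u,v in [(240,266.5),(400,267),(245,380),(320,382)]:
    X=wpix2z(f,u,v,.1396+.0415);print(u,v,((X-t)@d).round(4),((X-t)@y).round(4))
O=np.array([.602,-.214]);th=.1056;ex=np.array([np.cos(th),np.sin(th)]);ey=np.array([-ex[1],ex[0]])
r=t[:2]-O;print('tcp in jig',r@ex,r@ey)
print('pre',O-.225*ex+.0031*ey, 'seat tcp',O-.11*ex+.0031*ey)
```

```text
240 266.5 0.0242 0.0263
400 267 0.0239 -0.0291
245 380 -0.0259 0.0291
320 382 -0.026 -0.0013
tcp in jig -0.10428490387693488 0.024629227015447543
pre [ 0.37792661 -0.23463313] seat tcp [ 0.492286   -0.22251169]
```

>>> send_rows(series=[[0.05,0.01,0,-0.02,0],[0.05,0.0115,0,-0.03,0],[0.05,0,0,-0.036,0],[0.05,0,0,-0.026,0],[0.05,0,0,-0.01,0],[0.05,0,0.02,0,0],[0.05,0,0.03,0,0],[0.05,0,0.03,0,0],[0.05,0,0.013,0,0],[0.05,0,0,0,0],[0.05,0,0,0,0]])

```text
t: 15.45
tcp_pos: [0.3781, -0.2348, 0.0478]
tcp_rot: [-1.57, 0.0, -1.464]
ft_force: [0.0, -0.4, -0.6]
opening: 0.752
```

```bash
python3 held.py w14
python3 - <<'E'
from h import *
from m1 import fit
f=np.load('f_w14.npz');P=f['P'];z=P[...,2];roi=(P[...,0]>.4)&(P[...,0]<.78)&(P[...,1]>-.4)&(P[...,1]<-.05)
for lo,hi in [(.0885,.0985),(.12,.135)]:
    m=roi&(z>lo)&(z<hi);n,l,s,cc=cv2.connectedComponentsWithStats(m.astype(np.uint8))
    for k in range(1,n):
        if s[k,4]>150: print(lo,s[k].tolist(),fit(P[l==k]),np.median(P[l==k][:,2]))
E
```

```text
px 52410 slope a,b (rad) [-0.0046  0.0015] h at tcp 0.0415 a max [-0.0266  0.1131]
0.035 b [-0.0192  0.0195] mid 0.0001 h 0.0414
0.045 b [-0.0193  0.0195] mid 0.0001 h 0.0413
0.055 b [-0.0194  0.0196] mid 0.0001 h 0.0413
0.065 b [-0.0194  0.0195] mid 0.0 h 0.0412
0.075 b [-0.0194  0.0195] mid 0.0 h 0.0412
0.085 b [-0.0194  0.0194] mid 0.0 h 0.0411
0.095 b [-0.0195  0.0195] mid -0.0 h 0.0411
[0.3783, -0.2352, 0.0482] [-1.5695, -0.0004, -1.4645] [0.9678, 0.2189, -0.6846] 0.7495 15.5
0.0885 [257, 0, 157, 284, 31207] ((444.9071960449219, -234.49942016601562), (95.312255859375, 53.25295639038086), 5.796123504638672) 0.08948082486425121
```

View pics/w14.png

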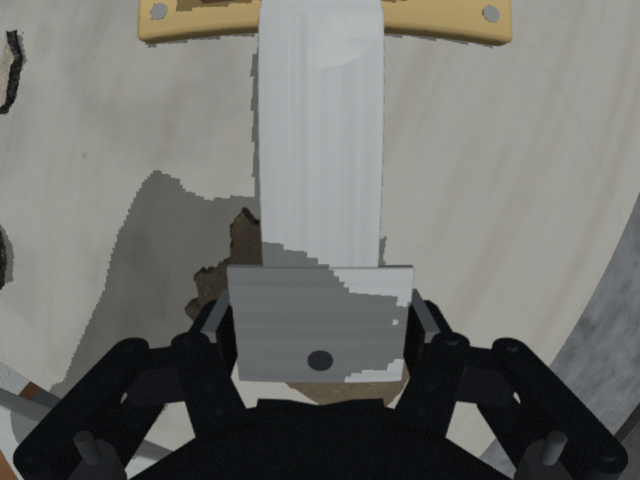

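```bash
cat > rel.py <<'E'
from h import *
import sys
f=np.load(f'f_{sys.argv[1]}.npz');f={k:f[k] for k in f};P=f['P'];z=P[...,2]
m=(z>.012)&(z<.0225)&(P[...,0]>.44)&(P[...,1]<-.05)&(P[...,1]>-.4);q=P[m]
th=.1056;ex=np.array([np.cos(th),np.sin(th)]);ey=np.array([-ex[1],ex[0]]);O=np.array([.602,-.214])
r=(q[:,:2]-O);a=r@ex;b=r@ey;print('base',len(q),'b',np.percentile(b,[.3,99.7]).round(4),'a',np.percentile(a,.3).round(4), 'corners px')
# front edge yaw
e=[(bb,a[abs(b-bb)<.003].min()) for bb in np.arange(-.1,.1,.01) if (abs(b-bb)<.003).sum()>5];e=np.array(e);print('front',np.polyfit(e[:,0],e[:,1],1).round(4))
img=f['image'].astype(int);zz=float(sys.argv[2])
m=(abs(z-zz)<.006)&(img.min(-1)>80);n,l,S,_=cv2.connectedComponentsWithStats(m.astype(np.uint8));m=l==1+np.argmax(S[1:,4]);q=P[m];r=(q[:,:2]-O);a=r@ex;b=r@ey
print('plate in jig: a',a.min().round(4),a.max().round(4))
for aa in np.arange(a.min()+.005,a.max(),.02):
    k=abs(a-aa)<.002;print(aa.round(3),np.percentile(b[k],[1,99]).round(4),np.mean(np.percentile(b[k],[1,99])).round(4),np.median(q[k][:,2]).round(4))
E
python3 rel.py w14 .0895; python3 rel.py w13 .181
```

```text
base 8717 b [-0.1033  0.1033] a -0.1001 corners px
front [ 0.0016 -0.1001]
plate in jig: a -0.2513 -0.1106
-0.246 [-0.0293  0.0347] 0.0027 0.0898
-0.226 [-0.0285  0.0338] 0.0027 0.0897
-0.206 [-0.0293  0.0348] 0.0027 0.0896
-0.186 [-0.0165  0.0221] 0.0028 0.0896
-0.166 [-0.0169  0.0221] 0.0026 0.0894
-0.146 [-0.0168  0.022 ] 0.0026 0.0893
-0.126 [-0.0169  0.022 ] 0.0026 0.0893
base 13257 b [-0.1039  0.1043] a -0.0983 corners px
front [ 0.0736 -0.0702]
plate in jig: a -0.1317 0.0098
-0.127 [-0.0085  0.0556] 0.0235 0.1814
-0.107 [-0.0079  0.0545] 0.0233 0.1813
-0.087 [-0.0089  0.0553] 0.0232 0.1811
-0.067 [0.0038 0.0426] 0.0232 0.181
-0.047 [0.0035 0.0424] 0.023 0.1808
-0.027 [0.0035 0.0424] 0.0229 0.1807
-0.007 [0.0033 0.0423] 0.0228 0.1805
```

>>> send_rows(series=[[0.05,0.001,0.004,0,0],[0.05,0,0.0035,0,0],[0.05,0,0,0,0],[0.05,0,0,0,0]])

```text
t: 15.9
tcp_pos: [0.3772, -0.2367, 0.0402]
tcp_rot: [-1.571, -0.0, -1.466]
ft_force: [-0.2, -0.5, -0.5]
opening: 0.747
```

```bash
python3 held.py w15; python3 rel.py w15 .082
```

```text
px 52398 slope a,b (rad) [-0.005   0.0004] h at tcp 0.0419 a max [-0.0266  0.1133]
0.035 b [-0.0197  0.0191] mid -0.0003 h 0.0418
0.045 b [-0.0195  0.0192] mid -0.0002 h 0.0417
0.055 b [-0.0197  0.0192] mid -0.0003 h 0.0417
0.065 b [-0.0198  0.0191] mid -0.0004 h 0.0416
0.075 b [-0.0198  0.0192] mid -0.0003 h 0.0416
0.085 b [-0.0198  0.0191] mid -0.0004 h 0.0415
0.095 b [-0.0199  0.0191] mid -0.0004 h 0.0415
[0.3773, -0.2367, 0.0402] [-1.5706, -0.0001, -1.4661] [0.2876, 0.2196, -0.9561] 0.7518 15.95
base 7810 b [-0.1032  0.1033] a -0.1001 corners px
front [ 0.0018 -0.1001]
plate in jig: a -0.2525 -0.1117
-0.247 [-0.0309  0.033 ] 0.0011 0.0822
-0.227 [-0.0302  0.0322] 0.001 0.0822
-0.207 [-0.0313  0.033 ] 0.0009 0.082
-0.187 [-0.0185  0.0202] 0.0009 0.0819
-0.167 [-0.0187  0.0203] 0.0008 0.0818
-0.147 [-0.0187  0.0201] 0.0007 0.0818
-0.127 [-0.0188  0.0201] 0.0006 0.0816
```

>>> send_rows(series=[[0.05,-0.0007,0,0.01,0],[0.05,0,0,0.01,0],[0.05,0,0,0.01,0],[0.05,0,0,0.01,0],[0.05,0,0,0.01,0],[0.05,0,0,0.01,0],[0.05,0,0,0,0],[0.05,0,0,0,0]])

```text
t: 16.75
tcp_pos: [0.4367, -0.2296, 0.04]
tcp_rot: [-1.571, 0.0, -1.466]
ft_force: [-1.0, -0.3, -1.0]
opening: 0.752
```

```bash
python3 held.py w16; python3 rel.py w16 .082
```

```text
px 52539 slope a,b (rad) [-0.0062  0.0014] h at tcp 0.042 a max [-0.026   0.1139]
0.035 b [-0.0195  0.0193] mid -0.0001 h 0.0418
0.045 b [-0.0196  0.0192] mid -0.0002 h 0.0417
0.055 b [-0.0197  0.0193] mid -0.0002 h 0.0416
0.065 b [-0.0197  0.0192] mid -0.0003 h 0.0416
0.075 b [-0.0197  0.0192] mid -0.0002 h 0.0416
0.085 b [-0.0222  0.0191] mid -0.0015 h 0.0414
0.095 b [-0.0197  0.0193] mid -0.0002 h 0.0414
[0.4363, -0.2297, 0.0399] [-1.5716, 0.0002, -1.4662] [-0.173, -0.1395, -0.4529] 0.7492 16.8
base 14264 b [-0.1036  0.1028] a -0.0996 corners px
front [ 0.0016 -0.0996]
plate in jig: a -0.1925 -0.0516
-0.187 [-0.0302  0.0338] 0.0018 0.082
-0.167 [-0.0294  0.033 ] 0.0018 0.0819
-0.147 [-0.0304  0.0338] 0.0017 0.0817
-0.127 [-0.0177  0.0211] 0.0017 0.0816
-0.107 [-0.0179  0.021 ] 0.0016 0.0815
-0.087 [-0.0179  0.021 ] 0.0016 0.0814
-0.067 [-0.0179  0.0209] 0.0015 0.0813
```

View pics/w16.png

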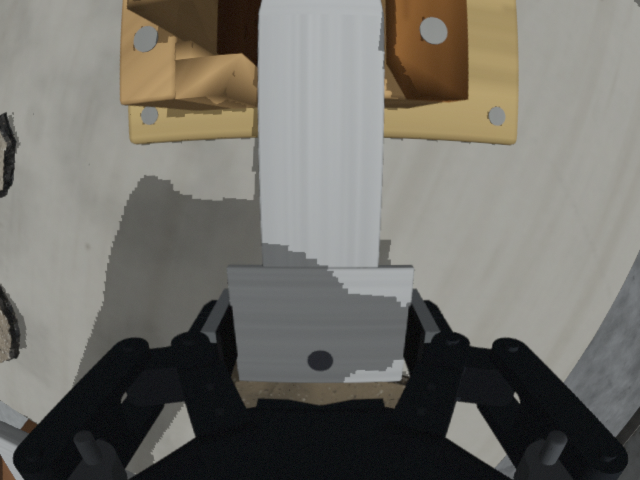

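>>> send_rows(series=[[0.05,0,0,0.01,0],[0.05,0,0,0.01,0],[0.05,0,0,0.01,0],[0.05,0,0,0.01,0],[0.05,0,0,0.01,0],[0.05,0,0,0,0],[0.05,0,0,0,0]])

```text
t: 17.5
tcp_pos: [0.4865, -0.2243, 0.0399]
tcp_rot: [-1.571, 0.0, -1.466]
ft_force: [-0.2, 0.1, -1.0]
opening: 0.749
```

```bash
python3 held.py w17; python3 rel.py w17 .082
```

```text
px 52766 slope a,b (rad) [-0.0059  0.002 ] h at tcp 0.0419 a max [-0.0261  0.1138]
0.035 b [-0.0231  0.0192] mid -0.002 h 0.0417
0.045 b [-0.0199  0.0195] mid -0.0002 h 0.0416
0.055 b [-0.0197  0.0193] mid -0.0002 h 0.0416
0.065 b [-0.0199  0.0193] mid -0.0003 h 0.0415
0.075 b [-0.0197  0.0192] mid -0.0003 h 0.0415
0.085 b [-0.0199  0.0192] mid -0.0003 h 0.0414
0.095 b [-0.0199  0.0192] mid -0.0004 h 0.0414
[0.4861, -0.2244, 0.0399] [-1.5716, 0.0002, -1.4661] [-0.484, -0.8344, -0.4444] 0.7493 17.55
base 15819 b [-0.1039  0.1022] a -0.0989 corners px
front [ 0.3707 -0.0291]
plate in jig: a -0.1425 -0.0016
-0.137 [-0.0299  0.0339] 0.002 0.082
-0.117 [-0.0294  0.0329] 0.0017 0.0818
-0.097 [-0.0304  0.0337] 0.0017 0.0817
-0.077 [-0.0176  0.021 ] 0.0017 0.0816
-0.057 [-0.0179  0.021 ] 0.0015 0.0815
-0.037 [-0.0179  0.0209] 0.0015 0.0814
-0.017 [-0.018   0.0209] 0.0015 0.0812
```

View pics/w17.png

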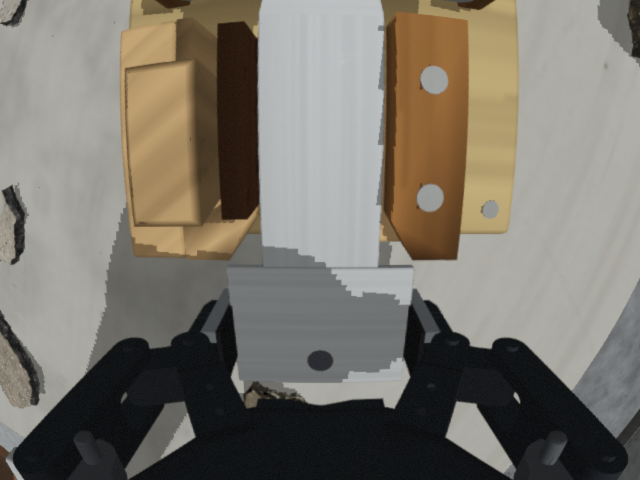

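>>> send_rows(series=[[0.05,0,0,0.004,0],[0.05,0,0,0.002,0],[0.05,0,0,0,0]])

```text
t: 17.85
tcp_pos: [0.4928, -0.2241, 0.0402]
tcp_rot: [-1.57, -0.0, -1.466]
ft_force: [1.0, -1.1, -1.0]
opening: 0.753
```

>>> send_rows(series=[[0.05,0,0,0.001,0],[0.05,0,0,0,0]])

```text
t: 18.05
tcp_pos: [0.4934, -0.2241, 0.0401]
tcp_rot: [-1.571, -0.0, -1.467]
ft_force: [-0.5, -1.4, -1.3]
opening: 0.75
```

```bash
python3 rel.py w17 .082 >/dev/null; python3 held.py w18; python3 rel.py w18 .082
```

```text
px 52438 slope a,b (rad) [-0.0053 -0.0007] h at tcp 0.0419 a max [-0.0266  0.1135]
0.035 b [-0.0199  0.0191] mid -0.0004 h 0.0417
0.045 b [-0.0197  0.0193] mid -0.0002 h 0.0417
0.055 b [-0.0198  0.0191] mid -0.0003 h 0.0416
0.065 b [-0.0199  0.0193] mid -0.0003 h 0.0416
0.075 b [-0.0197  0.0191] mid -0.0003 h 0.0415
0.085 b [-0.0199  0.019 ] mid -0.0004 h 0.0414
0.095 b [-0.02   0.019] mid -0.0005 h 0.0414
[0.4933, -0.2241, 0.0401] [-1.5709, -0.0003, -1.4665] [-0.595, -1.0639, -0.5006] 0.7503 18.1
base 17770 b [-0.1038  0.1027] a -0.0987 corners px
front [ 0.3738 -0.0322]
plate in jig: a -0.1358 0.0053
-0.131 [-0.0306  0.0334] 0.0014 0.0821
-0.111 [-0.03    0.0325] 0.0013 0.082
-0.091 [-0.0306  0.0331] 0.0013 0.0819
-0.071 [-0.0183  0.0205] 0.0011 0.0818
-0.051 [-0.0185  0.0204] 0.001 0.0817
-0.031 [-0.0184  0.0204] 0.001 0.0816
-0.011 [-0.0187  0.0202] 0.0008 0.0815
```

>>> send_rows(series=[[0.05,0,0,0.001,0],[0.05,0,0.0015,0,0],[0.05,0,0,0,0]])

```text
t: 18.4
tcp_pos: [0.4936, -0.224, 0.0383]
tcp_rot: [-1.572, 0.0, -1.467]
ft_force: [-3.0, -2.3, -0.7]
opening: 0.752
```

>>> send_rows(series=[[0.05,0,0.0007,0,0],[0.05,0,0,0,0]])

```text
t: 18.6
tcp_pos: [0.4937, -0.224, 0.0377]
tcp_rot: [-1.572, -0.0, -1.467]
ft_force: [-3.9, -2.8, 0.5]
opening: 0.75
```

>>> send_rows(series=[[0.05,0,0.0007,0,0],[0.05,0,0,0,0]])

```text
t: 18.8
tcp_pos: [0.4937, -0.224, 0.037]
tcp_rot: [-1.572, -0.0, -1.467]
ft_force: [-5.7, -2.9, 1.0]
opening: 0.752
```

>>> send_rows(series=[[0.068,0,0,0,0],[0.07,0,0,0,0],[0.075,0,0,0,0],[0.085,0,0,0,0],[0.085,0,0,0,0],[0.085,0,0,0,0]])

```text
t: 19.4
tcp_pos: [0.4947, -0.2235, 0.0372]
tcp_rot: [-1.571, -0.0, -1.466]
ft_force: [-0.9, -0.0, 0.8]
opening: 0.994
```

```bash
python3 held.py w19; python3 rel.py w19 .080; python3 -c "
from h import *
f=cams.grab_frame('side');save(f,'side19')"
```

```text
px 52940 slope a,b (rad) [-0.0008 -0.0015] h at tcp 0.0421 a max [-0.028   0.1131]
0.035 b [-0.0203  0.0187] mid -0.0008 h 0.0421
0.045 b [-0.0205  0.0186] mid -0.0009 h 0.0421
0.055 b [-0.0205  0.0185] mid -0.001 h 0.0421
0.065 b [-0.0205  0.0185] mid -0.001 h 0.0421
0.075 b [-0.0206  0.0184] mid -0.0011 h 0.0421
0.085 b [-0.0206  0.0183] mid -0.0012 h 0.0421
0.095 b [-0.0206  0.0182] mid -0.0012 h 0.042
[0.4946, -0.2235, 0.0372] [-1.5706, 0.0, -1.4659] [0.5578, 0.4939, 0.2649] 0.9986 19.45
base 18023 b [-0.1039  0.1027] a -0.0984 corners px
front [ 0.272  -0.0261]
plate in jig: a -0.1358 0.0062
-0.131 [-0.0305  0.0338] 0.0017 0.0794
-0.111 [-0.0304  0.0335] 0.0015 0.0793
-0.091 [-0.0302  0.033 ] 0.0014 0.0793
-0.071 [-0.0184  0.0205] 0.0011 0.0793
-0.051 [-0.0185  0.0203] 0.0009 0.0793
-0.031 [-0.0188  0.0201] 0.0007 0.0793
-0.011 [-0.0188  0.02  ] 0.0006 0.0793
```

View pics/w19.png

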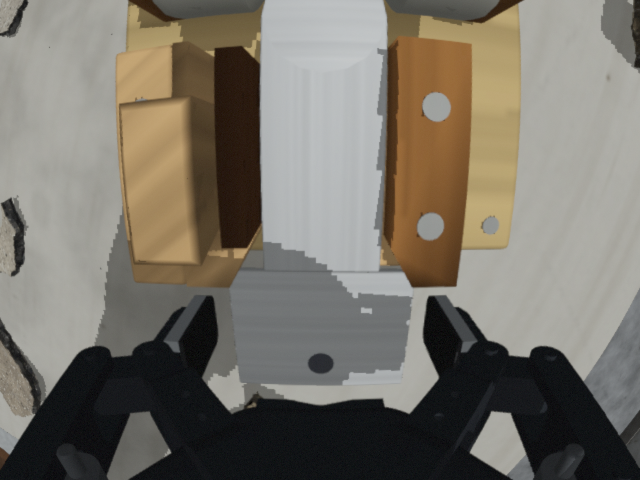

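View pics/side19.png

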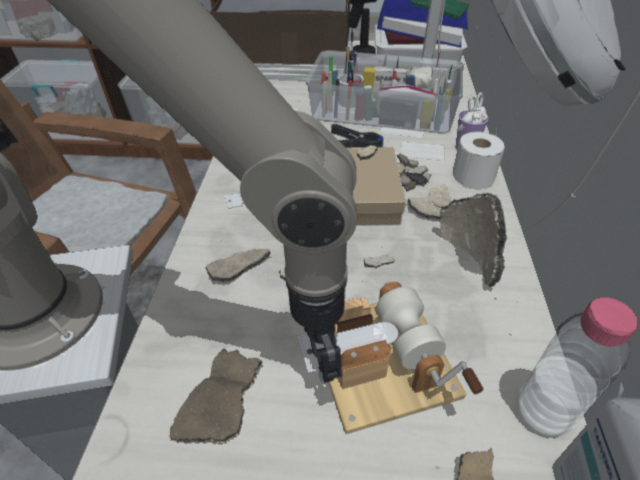

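>>> send_rows(series=[[0.085,0,-0.01,0,0],[0.085,0,-0.03,0,0],[0.06,0,-0.04,0,0],[0.03,0,-0.04,0,0],[0.0,0,0,0.02,0],[0.0,-0.015,0,0.02,0],[0.0,-0.018,0,0.021,0],[0.0,0,0,0,0],[0.0,0,0,0,0],[0.0,0,0,0,0]])

```text
t: 20.5
tcp_pos: [0.551, -0.1853, 0.1574]
tcp_rot: [-1.571, -0.001, -1.467]
ft_force: [-0.7, -1.4, 0.2]
opening: 0.002
```

```bash
python3 tl.py w20
python3 - <<'E'
from h import *
from m1 import fit
for c in ['side','scene']:
    f=cams.grab_frame(c);save(f,c+'20');P=cloud(f)
    m=(abs(P[...,0]-.552)<.04)&(abs(P[...,1]+.184)<.03)&(P[...,2]>.1)&(P[...,2]<.2);q=P[m]
    top=q[(q[:,2]>.12)&(q[:,2]<.133)];print(c,'wedge',len(top),fit(top),np.median(top[:,2]))
    m=(abs(P[...,0]-.552)<.06)&(abs(P[...,1]+.184)<.06)&(P[...,2]>.14)&(P[...,2]<.23)&(f['image'].max(-1)<70);q=P[m]
    print('tip zmin',q[:,2].min(), 'low pts',fit(q[q[:,2]<q[:,2].min()+.012]))
f=np.load('f_w20.npz');P=f['P'];z=P[...,2]
m=(abs(P[...,0]-.552)<.04)&(abs(P[...,1]+.184)<.03)&(z>.119)&(z<.133);print('wrist wedge',m.sum(),fit(P[m]) if m.any() else '')
E
```

```text
tip 0.1803 a 0.0048 0.006 b 0.0101 0.0132
tip 0.0921 a 0.0103 0.0162 b -0.0101 -0.01
[0.5509, -0.1855, 0.1574] [-1.5713, -0.0005, -1.4676] [-0.7007, -0.212, -0.6659] -0.0026 20.55
side wedge 246 ((553.5824584960938, -185.25521850585938), (36.948883056640625, 17.373058319091797), 6.406681060791016) 0.12646201773377164
tip zmin 0.18157662279750544 low pts ((547.65771484375, -197.3772430419922), (8.696435928344727, 20.896394729614258), 60.609344482421875)
scene wedge 70 ((551.1873168945312, -181.82275390625), (38.95570755004883, 23.682147979736328), 11.655155181884766) 0.12530686573714805
tip zmin 0.1779468967571348 low pts ((545.36083984375, -181.1017303466797), (24.422815322875977, 14.695867538452148), 47.42134094238281)
wrist wedge 1827 ((552.0070190429688, -183.16326904296875), (35.688533782958984, 17.450950622558594), 5.853333473205566)
```

View pics/w20.png

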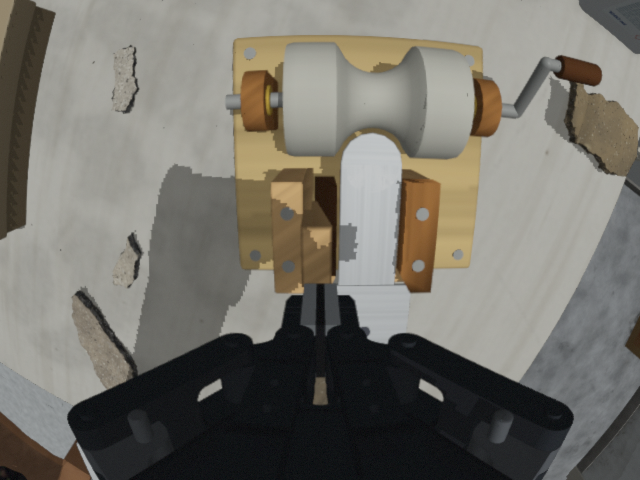

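>>> send_rows(series=[[0.0,-0.0015,0.015,0.001,0],[0.0,0,0.02,0,0],[0.0,0,0.008,0,0],[0.0,0,0,0,0],[0.0,0,0,0,0]])

```text
t: 21.15
tcp_pos: [0.5526, -0.1829, 0.1142]
tcp_rot: [-1.571, 0.0, -1.466]
ft_force: [0.1, 0.7, 0.7]
opening: 0.0
```

```bash
cat > wd.py <<'E'
from h import *
from m1 import fit
import sys
f=cams.grab_frame('side');save(f,'side'+sys.argv[1]);P=cloud(f);img=f['image'].astype(int)
br=(img[...,0]-img[...,2]>25)
m=br&(abs(P[...,0]-.552)<.045)&(abs(P[...,1]+.184)<.03)&(P[...,2]>.097)&(P[...,2]<.14);q=P[m]
print('wedge pts',len(q),'zmax',np.percentile(q[:,2],[50,90,97]) if len(q) else '')
d=(img.max(-1)<60)&(abs(P[...,0]-.552)<.03)&(abs(P[...,1]+.184)<.03)&(P[...,2]>.1)&(P[...,2]<.2);print('tip',P[d][:,2].min() if d.any() else None)
x,y0=260,230;cv2.imwrite('pics/z%s.png'%sys.argv[1],cv2.cvtColor(cv2.resize(f['image'][230:430,270:470],None,fx=3,fy=3,interpolation=cv2.INTER_CUBIC),cv2.COLOR_RGB2BGR));s=st();print(s['tcp_pos'],s['ft_force'],s['t'])
E
python3 wd.py 21
```

```text
wedge pts 348 zmax [0.1192663  0.12743155 0.1281762 ]
tip 0.1414887520274992
[0.553, -0.183, 0.1146] [0.0995, 0.3633, -0.0746] 21.2
```

View pics/z21.png

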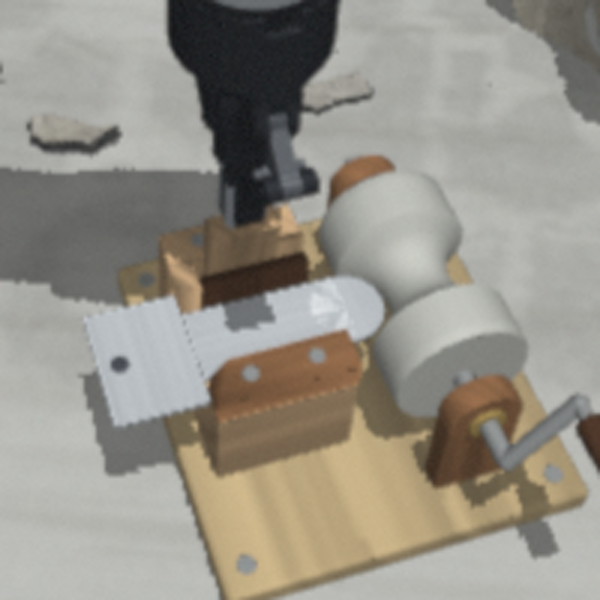

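>>> send_rows(series=[[0.0,0,0.003,0,0],[0.0,0,0.003,0,0],[0.0,0,0,0,0]])

```text
t: 21.5
tcp_pos: [0.5528, -0.1829, 0.1083]
tcp_rot: [-1.57, -0.0, -1.466]
ft_force: [-0.5, 0.2, 0.5]
opening: 0.0
```

>>> send_rows(series=[[0.0,0,0.003,0,0],[0.0,0,0.003,0,0],[0.0,0,0,0,0]])

```text
t: 21.8
tcp_pos: [0.5525, -0.1828, 0.1019]
tcp_rot: [-1.571, -0.0, -1.466]
ft_force: [-0.3, 0.1, -0.9]
opening: 0.0
```

```bash
python3 wd.py 22
```

```text
wedge pts 241 zmax [0.11364553 0.11918752 0.12053422]
tip 0.1303314128180103
[0.5524, -0.1828, 0.1019] [0.1673, -0.8639, 0.6737] 21.85
```

View pics/z22.png

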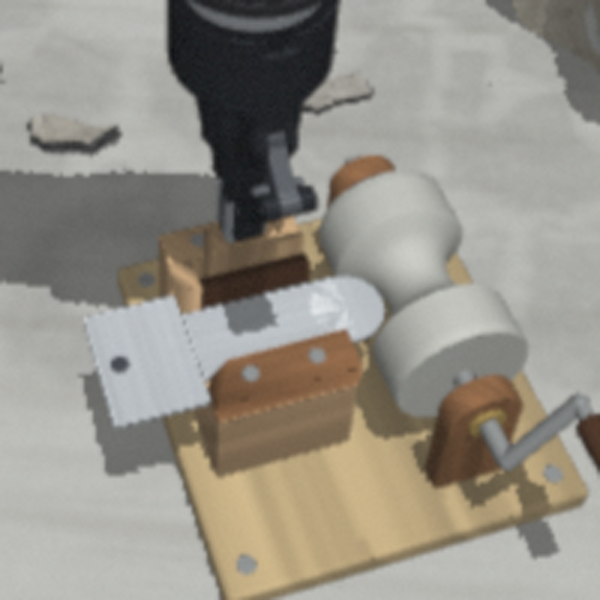

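>>> send_rows(series=[[0.0,0,0.003,0,0],[0.0,0,0.003,0,0],[0.0,0,0.002,0,0],[0.0,0,0,0,0]])

```text
t: 22.25
tcp_pos: [0.5522, -0.1828, 0.0937]
tcp_rot: [-1.572, 0.0, -1.466]
ft_force: [0.5, -0.4, 0.1]
opening: -0.002
```

>>> send_rows(series=[[0.0,0,0.003,0,0],[0.0,0,0.002,0,0],[0.0,0,0,0,0]])

```text
t: 22.55
tcp_pos: [0.5523, -0.1827, 0.0888]
tcp_rot: [-1.571, 0.0, -1.466]
ft_force: [0.7, -0.6, -0.4]
opening: 0.003
```

```bash
python3 wd.py 23
```

```text
wedge pts 141 zmax [0.10485043 0.10726247 0.10781283]
tip 0.11438959922596913
[0.5522, -0.1827, 0.0888] [-0.4182, 0.0017, -0.7843] 22.6
```

>>> send_rows(series=[[0.0,0,0.003,0,0],[0.0,0,0,0,0]])

```text
t: 22.8
tcp_pos: [0.5524, -0.1828, 0.0859]
tcp_rot: [-1.571, 0.0, -1.466]
ft_force: [0.1, 0.7, 0.3]
opening: 0.0
```

>>> send_rows(series=[[0.0,0,0.002,0,0],[0.0,0,0,0,0]])

```text
t: 23.0
tcp_pos: [0.5525, -0.1828, 0.084]
tcp_rot: [-1.571, 0.0, -1.466]
ft_force: [0.6, 0.5, 0.5]
opening: -0.005
```

>>> send_rows(series=[[0.0,0,0.001,0,0],[0.0,0,0,0,0]])

```text
t: 23.2
tcp_pos: [0.5526, -0.1828, 0.0831]
tcp_rot: [-1.571, 0.0, -1.466]
ft_force: [0.5, -0.0, 1.3]
opening: 0.002
```

>>> send_rows(series=[[0.0,0,0.001,0,0],[0.0,0,0,0,0]])

```text
t: 23.4
tcp_pos: [0.5528, -0.1828, 0.0827]
tcp_rot: [-1.57, -0.0, -1.466]
ft_force: [-0.3, 1.3, 4.8]
opening: 0.0
```

```bash
python3 wd.py 24
```

```text
wedge pts 89 zmax [0.09952492 0.10113263 0.1034931 ]
tip 0.10773592482168562
[0.5528, -0.1828, 0.0827] [-0.9318, 0.7524, 5.4534] 23.45
```

View pics/z24.png

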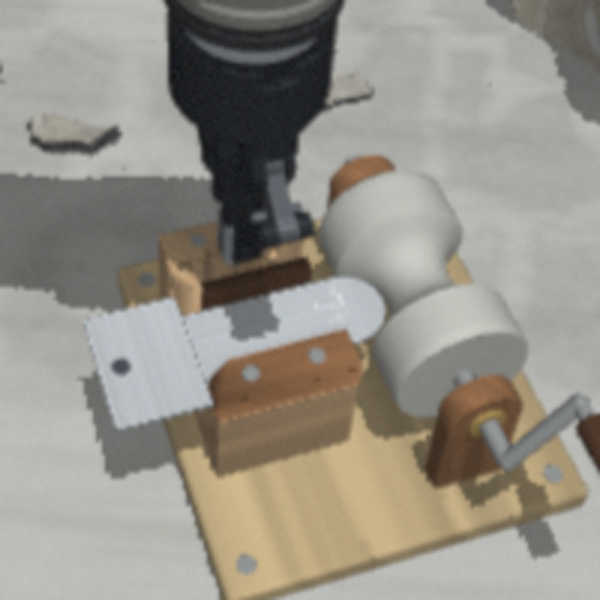

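Force is rising; press further in small steps to about 20–25 N.

>>> send_rows(series=[[0.0,0,0.001,0,0],[0.0,0,0,0,0]])

```text
t: 23.65
tcp_pos: [0.553, -0.1828, 0.0824]
tcp_rot: [-1.57, -0.0, -1.466]
ft_force: [-2.7, 1.0, 11.5]
opening: 0.003
```

>>> send_rows(series=[[0.0,0,0.001,0,0],[0.0,0,0,0,0]])

```text
t: 23.85
tcp_pos: [0.5531, -0.1828, 0.0821]
tcp_rot: [-1.57, -0.0, -1.466]
ft_force: [-4.3, 1.6, 17.3]
opening: 0.002
```

>>> send_rows(series=[[0.0,0,0.001,0,0],[0.0,0,0,0,0]])

```text
t: 24.05
tcp_pos: [0.5533, -0.1827, 0.0819]
tcp_rot: [-1.569, -0.001, -1.466]
ft_force: [-7.3, 3.0, 23.0]
opening: -0.003
```

>>> send_rows(series=[[0.0,0,0.001,0,0],[0.0,0,0,0,0]])

```text
t: 24.25
tcp_pos: [0.5534, -0.1828, 0.0816]
tcp_rot: [-1.569, -0.001, -1.466]
ft_force: [-8.5, 2.9, 29.8]
opening: 0.003
```

>>> send_rows(series=[[0.0,0,-0.004,0,0],[0.0,0,-0.01,0,0],[0.0,0,-0.03,0,0],[0.0,0,-0.04,0,0],[0.0,0,-0.03,-0.03,0],[0.0,0,0,-0.04,0],[0.0,0,0,-0.03,0],[0.0,0,0,0,0],[0.0,0,0,0,0]])

```text
t: 25.15
tcp_pos: [0.453, -0.1935, 0.1926]
tcp_rot: [-1.57, -0.0, -1.467]
ft_force: [1.0, 0.5, 0.6]
opening: 0.007
```

```bash
python3 wd.py 25; python3 tl.py w25|tail -1; python3 rel.py w25 .080
python3 - <<'E'
from h import *
from m1 import fit
f=np.load('f_w25.npz');P=f['P'];z=P[...,2]
m=(abs(P[...,0]-.552)<.025)&(abs(P[...,1]+.183)<.014)&(z>.096)&(z<.12);print('wedge',m.sum(),fit(P[m]),np.percentile(z[m],[5,50,95]))
for n in ['wedge_top','template_head','template_blade']: print(n,[(np.round(d['centre'],4).tolist(),round(d['score'],2)) for d in spot_point(n,'wrist')[:3]])
for n in ['lid_sherd','mid_sherd','near_sherd','front_sherd']: print(n,[(np.round(d['centre'],4).tolist(),round(d['score'],2)) for d in spot_point(n,'side')[:2]])
E
```

```text
wedge pts 195 zmax [0.09919921 0.10070468 0.10107016]
tip None
[0.4538, -0.1932, 0.1925] [0.4234, 0.2547, -0.149] 25.2
[0.4542, -0.193, 0.1924] [-1.5699, -0.0, -1.4654] [0.6147, 0.4522, -0.427] 0.0012 25.25
base 12942 b [-0.1035  0.1045] a -0.0991 corners px
front [ 0.0005 -0.0703]
plate in jig: a -0.1348 0.0199
-0.13 [-0.032   0.0323] 0.0002 0.0794
-0.11 [-0.0323  0.0319] -0.0002 0.0793
-0.09 [-0.032   0.0318] -0.0001 0.0794
-0.07 [-0.019   0.0187] -0.0002 0.0793
-0.05 [-0.0194  0.0188] -0.0003 0.0792
-0.03 [-0.0194  0.0187] -0.0003 0.0793
-0.01 [-0.0197  0.0187] -0.0005 0.0792
0.01 [-0.0167  0.0169] 0.0001 0.0792
wedge 1277 ((552.3984375, -183.0421600341797), (35.70820617675781, 16.208770751953125), 5.971231460571289) [0.09697832 0.09841547 0.09969807]
wedge_top [([0.5573, -0.1863, 0.0953], 0.98)]
template_head [([0.4946, -0.2214, 0.0743], 0.87)]
template_blade [([0.5566, -0.2203, 0.077], 0.9)]
lid_sherd [([0.7034, 0.2852, 0.0714], 0.62)]
mid_sherd [([0.6613, 0.0044, -0.0005], 0.76)]
near_sherd [([0.4847, -0.0005, -0.001], 0.68)]
front_sherd [([0.3763, 0.0452, 0.003], 0.79)]
```

View pics/w25.png

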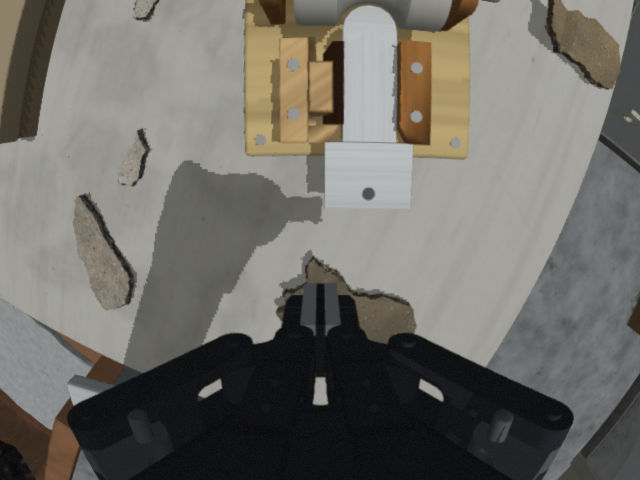

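View pics/z25.png

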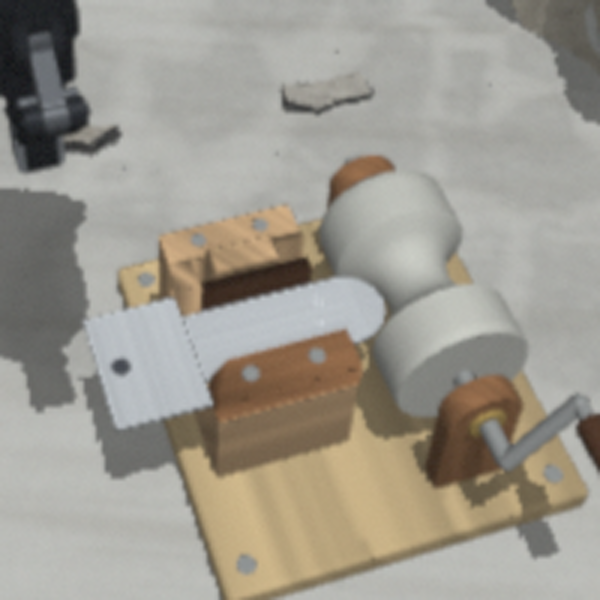

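```bash
python3 -c "
from h import *
print(workorder.finish_job())"
```

```text
the job is handed in; nothing more can be done
None
```

The template is seated in the jig and locked by the wedge, and I handed the job in at about 25.5 s of the 69 s allowed. No verdict is reported.

**What I did**
1. I pulled the larger template by its shoulders over the carton's front edge, so that about 47 mm hung out, still flat.
2. I gripped the overhanging head across its width and carried it level to the jig.
3. I slid it nose first between the rails until the shoulders touched, set it down and let go.
4. I pressed the wedge down with shut fingertips up to about 30 N, then drew the arm clear.

**Last checks, from the cameras**
- **Template height:** it lies flat, with its top at 0.0793 m along its whole length.
- **Template position:** the butt is at x = -0.135 m in the jig frame, so the shoulders are at the rail ends. The blade is at y ≈ 0, against the fixed rail, and in line within about 0.5 degrees.
- **Wedge:** it stands upright, with its top about 5–7 mm above the rails.
- **Sherds:** all four read within about 5 mm of where they were found at the start.
- **Arm:** it is clear, with about 0 N on the wrist.

**What disagreed or could not be checked**
- All three cameras showed the fingertips about 20 mm above the reported TCP when partly closed (up to 28 mm fully open), not 22 mm ahead of it. I set heights from camera measurements and contact force instead.
- The point networks were off by up to about 5 mm, for example on the height and x of `wedge_top`. I used depth fits to the images rather than those points.
- The gib's grip force cannot be measured directly. I infer it from the hard stop, where the force rose from about 5 N to 30 N over 1.1 mm.

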